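# Fit a retaining ring on a drive shaft with spreading pliers

### The arm

A 6-joint arm with a two-finger parallel gripper is mounted at the origin on a cart in front of the work surface, level with it; the furniture and walls round the work are solid. World frame = base frame: x ahead of the robot, y to its left, z up, the work surface at z = 0. Lengths are in m, angles in degrees, forces in N, time in s.
With the tool pointing down it reaches from about 0.375 to 0.9 m from the base axis. Payload 3.1 kg.
Tool frame: the origin (TCP) lies between the finger pads; the fingertips stand 19 mm ahead of it and the grasp point (between the pads) is the TCP; z points along the fingers, x is the direction in which the jaws open and shut, and the axes are right-handed (so a half turn about z gives the same grasp; the last joint's range is limited). The gripper opens to 87 mm and grips with 3 to 60 N. Pads are 19 mm wide; open, the fingers measure 117 mm over their backs; the gripper's body (75 mm by 190 mm) begins 51 mm behind the grasp point.
Start: joints at [-73.425, 30.224, 82.088, -0, 67.689, -10.227], TCP at [0.282, -0.558, 0.242] pointing down, gripper open.
Joint ranges: [-176.69, 176.69], [-43.24, 126.21], [12.49, 139.97], [-82, 262], [0, 151.66], [-163.58, 163.58]. Speed limits (degrees/s): [159.86, 159.86, 180, 180, 180, 180].

### API

Orientations are given as a 3x3 rotation matrix whose columns are the frame's x, y, z axes.
In Python, from rig import read_state, capture, camera_info, hand_in, spot_in, silhouettes gives the robot as it stands.
- The arm moves only by the shell command python3 -m jog 'ROWS'. ROWS is text: rows parted by semicolons, each of 7 numbers parted by spaces: the shift along the tool's x, y, z in m, then the turn, a rotation vector about the tool's x, y, z in degrees, then the opening, from 0 (shut) to 1 (fully open). A call has 1 to 8 rows; each row is the pose to reach, as a shift and turn from the pose commanded when the call began, along the tool's axes at that moment; what a row does not reach only later rows make up. A row lasts 1/8 s, in which the tool goes at most 62.5 mm and 10.7 degrees, less where a joint would pass 70% of its speed; a pose out of reach is approached as far as the arm can. A call with a gripper value outside its range is refused whole. The fingers move at their own pace and stop on an object; the grip force is fixed at half the most. Time passes only in rows, so rows that repeat a pose let the fingers close. It gives the time, the measured TCP pose, the force and the opening at its end, in the units of the state.
- read_state(): the state, without advancing time (a new reading comes with each control period).
- capture(name): name is "scene" or "top" or "wrist"; returns (picture, depth): 480x640x3 uint8, red, green, blue; 480x640 float32, m along the optical axis (not along the pixel's ray), 0 where there is no reading.
- camera_info(name): a dict with "vfov" (degrees; the focal length in pixels is half the picture's height over the tangent of half this angle, whatever the lens; pixels are square), "cx", "cy" (the principal point, pixels), "R" (3x3) and "t" (3): a world point X has camera coordinates R X + t; the wrist camera has in their place "tool_from_camera" (4x4, takes a point from camera to tool coordinates, whose origin is the TCP and whose axes are the tool frame's). Camera axes: x right, y down, z forward; pixel columns grow to the right and rows downward; lengths in m; the calibration is good to about 2 mm. A picture is of the moment at which its call begins: read the wrist's pose just before it. camera_info takes no time and is no camera call.
- hand_in(): hands the job in, once; it reports no verdict.
Trained networks look in the newest picture that a camera, given by its name, has taken for a name from the list of things; names that differ only in an ending like _2 or _b are one class to them, and where a whole thing is asked for, a point or a joint stands for the part that bears it (a point fixed in the world has none). Each returns a list of dicts, best first, with "score" (0 to 1); they miss things now and then, are a little off and sometimes report something else, mostly with a low value. They report only what shows in the picture. A call takes as long as a camera call.
- spot_in(label, camera): "centre" ([x, y, z] in m, in world coordinates, good to about 4 mm: the middle of the surface that is visible of it).
- silhouettes(label, camera): "region" (480x640 bool, what is visible of it).
The state is a dict: "time_s": time; "joint_positions": joint angles; "qvel": joint speeds; "tau": joint torques, N m; "position": TCP position; "tcp_rot": TCP orientation; "force": force on the tool from outside, world axes, zero at the start; "moment": the same for the moment, N m; "opening": opening from 0.0 (shut) to 1.0 (fully open).
Only numpy, scipy, OpenCV 4.12 (cv2) and the standard library are available. Lean on these libraries where they do the work, as an engineer would, in place of code of your own. Each camera call takes 0.05 s, during which the arm holds its last target.

### The job

Take the spreading pliers out of their rest, put their two tips into the eyes of the steel snap ring, spread it, carry it over the shaft of the drive unit and lower it past the thick end of the shaft until you feel it bear gently on the shoulder; then let it contract into the groove just above the shoulder and withdraw the tips. Touch the ring only with the pliers, never press it hard against the drive unit, leave the other things alone, and put the pliers back upright in their rest.

Things in the scene. Friction and masses are not known exactly. Their poses are not given: they have to be found in the camera images.
- pliers_grip (a point): Spreading pliers: midpoint between their two black handle plates (24 mm wide, 6 thick, 32 tall), half-way up, 17 mm above the steel guide bar from which they rise (fingers stay above the bar). y = line of squeezing = along the bar, z up. Outer faces 64 mm apart when free, 27 fully squeezed. Squeezing them by any amount moves the tips below the bar apart by the same amount.
- pliers: The pliers, 0.15 kg; origin in the middle of the underside of the guide bar (22 x 80 x 14 mm; x, y, z). A spring pushes the handles apart: each finger feels 6 N at first, 10 N fully squeezed, up to 7 N more with the ring on the tips. Handles held at 60 to 61 mm carry the pliers and set the tips to the eyes of the closed ring.
- pliers_tips (a point): Midpoint between the lower ends of the two tips, 35 mm under the guide bar, 66 mm below pliers_grip. Tips: knurled upright pins 4 mm thick, 10.5 mm long (the last 2 rounded), below shanks of 12 x 10 mm whose lower ends stop the eyes. They lie on the pliers' y axis; spacing of their centres = 77 mm minus the outer width of the handles.
- rest_seat (a point): Pliers rest: fixed grey stand; two forks carry the ends of the guide bar, the tips hang free between them. This point is where the middle of the bar's underside sits, 44 mm above the table; y runs from fork to fork, along the bar. Cheeks leave 2 mm on each side of the bar (none at its ends) and flare out at their top, 56 mm above the table.
- ring_center (a point): Snap ring: centre of its bore (26 mm when closed), half-way up its 4 mm thickness. Flat dark steel ring, about 40 mm across, 18 to 25 g. x points from the lugs to the bow at the back, z up. Its two sprung arms swing about a point 21.5 mm along +x and end in two lugs with a slotted eye each. Spread on the tips it stays there by friction.
- ring: The snap ring; origin on the bore's axis at its underside. At first it lies flat on a fixed round grey stand, 38 mm across, top 30 mm above the table, with a boss 21 mm across and 6 mm high inside the ring.
- eye_left (a point): Centre of the eye in the +y lug: a slot 11 mm along ring x, 8 mm wide, through the 4 mm lug. Closed, it lies 25 mm to -x and 8 mm to +y of ring_center; opened by 0.27 rad it has gone 12 mm outwards and 4 mm towards the bow. Have the tips end 7 to 8 mm below this point before spreading, or the ring sags off them.
- eye_right (a point): Centre of the eye in the -y lug, the mirror image of eye_left.
- ring_left (a joint): Opening of the ring's +y arm, rad: 0 closed, end stop 0.42. At 0.21 (both arms) the ring just passes the 32 mm end of the shaft, at 0.27 with over 1.5 mm to spare all round (handles about 28 mm wide). In the groove about 0.04. The eye pulls inwards with 3 N closed, 6 N at 0.27.
- ring_right (a joint): The same for the -y arm.
- shaft_axis (a point): Point on the vertical axis of the drive unit's shaft, 50 mm above the table. Upwards the shaft has a shoulder 41 mm across, right on it the groove (floor 27.6 mm across, 7 mm high), then the thick end, 32 mm across, 16 mm long, flat top. The shoulder's face is 52 to 70 mm above the table: it differs from start to start, is not reported and must be felt; it does not give.
- drive_unit: Drive unit: fixed aluminium block 76 x 76 x 34 mm with a round cover to 38 mm height, and the shaft. Origin under its centre, z up. The ring may sit at any angle about the shaft. The lugs lie outside the shoulder: the tips may reach 8 mm below the ring there. The ring slides a little up the tips under about 2 N, then the shanks bear on it: bear lightly (3 to 6 N) and ease off 1 to 2 mm before letting go.
- vial_1: Glass vial with a pale cap, 24 x 24 x 54 mm; bystander. Origin under it.
- vial_2: Glass vial with a dark cap, 24 x 24 x 54 mm; bystander.
- valve_driver: Small black electronics module, 20 x 37 x 20 mm; bystander.
- stir_bar_1: White stir bar, 10 x 30 mm; bystander.

How it is judged (in metres and radians):
On the way, in this order (a step that is already met when the one before it is completed fails the run):
1. the ring is spread on the tips of the pliers and lifted off its rest (value of joint each of ring_left, ring_right above 0.2 rad and height (world z) of ring_center above 0.045 m and contact force between pliers and ring above 1 N), for 0.2 s.
2. the spread ring is round the shaft (value of joint each of ring_left, ring_right above 0.19 rad and horizontal distance between ring_center and shaft_axis below 0.006 m and z of ring_center in the frame of drive_unit below 0.0755 m), for 0.1 s.
At the end, for the whole second after the job is handed in: The ring sits closed in the groove of the shaft: both arms read below 0.12 rad, its centre within 4 mm of the shaft's axis and 50 to 75.5 mm above the table, level within 0.15 rad, at rest; the pliers are clear of it and sit upright (within 0.1 rad) in their rest, within 8 mm of the seat, at rest (value of joint each of ring_left, ring_right below 0.12 rad and horizontal distance between ring_center and shaft_axis below 0.004 m and z of ring_center in the frame of drive_unit between 0.05 and 0.0755 m and angle between ring's own z axis and vertical below 0.15 rad and linear speed of each of ring, pliers below 0.02 m/s and distance between pliers and rest_seat below 0.008 m and angle between pliers's own z axis and vertical below 0.1 rad and contact force between pliers and ring below 0.1 N); the robot touches nothing.
It fails at once if the spread ring (both arms above 0.2 rad) is pressed against the drive unit with more than 20 N (contact force between ring and drive_unit above 20 N and value of joint each of ring_left, ring_right above 0.2 rad).
It fails at once if the pliers press on the drive unit with more than 25 N (contact force between pliers and drive_unit above 25 N).
It fails at once if the ring is touched with the fingers (contact force between the fingers and ring above 0.5 N).
It fails at once if a bystander (vial, black module, stir bar) is pushed away by more than 30 mm (distance of any of vial_1, vial_2, valve_driver, stir_bar_1 from where it was at the start of the episode above 0.03 m).
It also fails if it takes over 72 s, if anything falls off the work surface, if the arm or the gripper's body presses on something with over 40 N, if the wrist force passes 120 N, or if a joint passes its speed limit or range.

## Working session

There is one attempt and no reset: what is moved stays moved. The work goes in short steps, Python scripts to look and compute and a shell command to move; the robot and the scene stay as the last step left them, time stands still between calls to the robot, and variables do not carry over. Pictures are saved under pics/ and viewed, and the job is handed in when it is done.

```bash
ls; mkdir -p pics; python3 - <<'E'
from rig import *
import cv2,numpy as np
s=read_state();print(s)
for n in ["scene","top","wrist"]:
    p,d=capture(n);cv2.imwrite(f"pics/{n}0.png",p[:,:,::-1]);print(n,{k:np.round(v,4).tolist() for k,v in camera_info(n).items()} )
E
```

```text
pics
{'time_s': 0.0, 'joint_positions': array([-7.34251929e+01,  3.02784415e+01,  8.21558813e+01, -1.90803233e-03,
        6.76888338e+01, -1.02274861e+01]), 'qvel': array([ 0.03160002, -0.04496531, -0.05340043,  0.00925887,  0.02551531,
       -0.09907485]), 'tau': array([-6.95508716e-04, -4.40045106e+01, -1.76589704e+01,  6.31265296e-02,
        5.83059294e-02, -1.55590633e-04]), 'position': array([ 0.28163799, -0.55717709,  0.24058002]), 'tcp_rot': array([[ 4.50923897e-01, -8.92562170e-01, -6.42705495e-04],
       [-8.92559881e-01, -4.50924218e-01,  2.05138194e-03],
       [-2.12079739e-03, -3.51363997e-04, -9.99997689e-01]]), 'force': array([-0.10487084, -1.37938241,  0.84821521]), 'moment': array([-0.02216026,  0.08830715, -0.04158087]), 'opening': 1.0011021757115461}
scene {'vfov': 48.1983, 'cx': 317.9785, 'cy': 244.9376, 'R': [[-0.733, -0.6802, -0.0073], [-0.4828, 0.5278, -0.6988], [0.4792, -0.5087, -0.7153]], 't': [0.3585, 0.3431, 1.0008]}
top {'vfov': 47.7988, 'cx': 320.5636, 'cy': 234.027, 'R': [[0.0016, -1.0, -0.0086], [-0.9945, -0.0007, -0.1046], [0.1046, 0.0087, -0.9945]], 't': [-0.0829, 0.5613, 1.3365]}
wrist {'vfov': 59.5903, 'cx': 326.2651, 'cy': 233.2563, 'tool_from_camera': [[1.0, -0.0, -0.0018, 0.0004], [0.0005, 0.9584, 0.2855, -0.0793], [0.0017, -0.2855, 0.9584, -0.1426], [0.0, 0.0, 0.0, 1.0]]}
```

View pics/scene0.png

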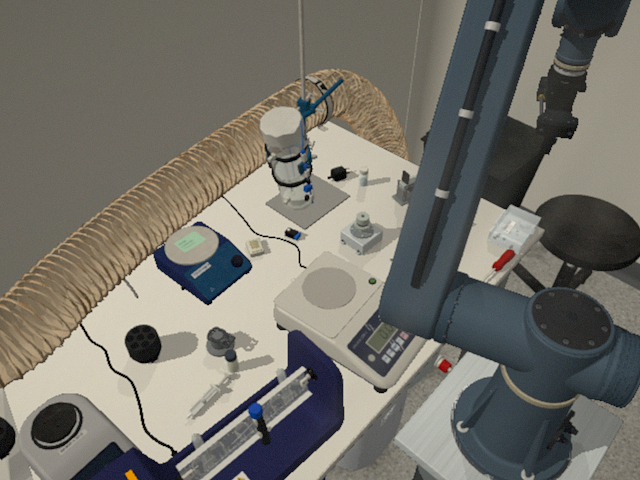

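View pics/top0.png

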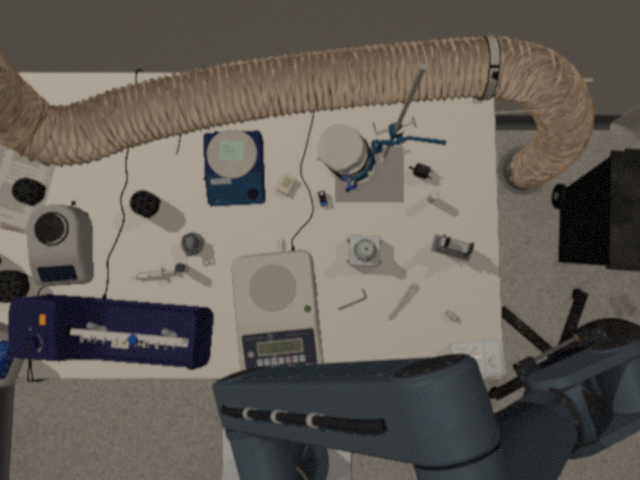

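```bash
python3 - <<'E'
from rig import *
import numpy as np
for c in ["top","scene"]:
    for l in ["pliers_grip","pliers","pliers_tips","rest_seat","ring_center","ring","eye_left","eye_right","shaft_axis","drive_unit","vial_1","valve_driver","stir_bar_1"]:
        print(c,l,[(round(r["score"],2),np.round(r["centre"],4).tolist()) for r in spot_in(l,c)[:3]])
print(read_state()["time_s"])
E
```

```text
top pliers_grip [(0.69, [0.529, -0.4177, 0.0588]), (0.53, [0.4749, 0.2613, 0.0557])]
top pliers [(0.8, [0.533, -0.4165, 0.0564]), (0.4, [0.5157, -0.1874, 0.0325])]
top pliers_tips [(0.52, [0.5313, -0.4186, 0.0636])]
top rest_seat [(0.56, [0.5171, -0.4037, 0.0096])]
top ring_center [(0.55, [0.5306, 0.2471, 0.0358])]
top ring [(0.7, [0.5345, 0.246, 0.0333]), (0.19, [0.5168, -0.1895, 0.0333])]
top eye_left []
top eye_right [(0.42, [0.5314, 0.235, 0.0354])]
top shaft_axis [(0.81, [0.5176, -0.19, 0.0321]), (0.38, [0.5298, 0.2578, 0.0323])]
top drive_unit [(0.62, [0.5179, -0.1886, 0.0321])]
top vial_1 [(0.63, [0.6566, -0.3654, 0.0543])]
top valve_driver []
top stir_bar_1 [(0.65, [0.5307, -0.4196, 0.0583]), (0.32, [0.5167, -0.1899, 0.0352])]
scene pliers_grip [(0.75, [0.5371, -0.3893, 0.0602])]
scene pliers [(0.72, [0.5342, -0.3895, 0.0574])]
scene pliers_tips [(0.57, [0.535, -0.3895, 0.0569])]
scene rest_seat [(0.79, [0.5379, -0.3829, 0.0145])]
scene ring_center [(0.76, [0.5313, 0.2448, 0.0357])]
scene ring []
scene eye_left [(0.64, [0.525, 0.2578, 0.0367])]
scene eye_right [(0.51, [0.5364, 0.2357, 0.0326])]
scene shaft_axis [(0.85, [0.5081, -0.1815, 0.0345])]
scene drive_unit [(0.6, [0.5108, -0.1764, 0.0378])]
scene vial_1 [(0.61, [0.6566, -0.3621, 0.0357]), (0.6, [0.475, 0.2733, 0.0388])]
scene valve_driver [(0.69, [0.6613, -0.0836, 0.0162])]
scene stir_bar_1 [(0.74, [0.5359, -0.3888, 0.0597]), (0.69, [0.5304, 0.2491, 0.0342]), (0.28, [0.6575, -0.356, 0.0321])]
1.45
```

```bash
python3 -m jog '-0.016 -0.286 0.02 0 0 49 1;-0.016 -0.286 0.02 0 0 49 1;-0.016 -0.286 0.02 0 0 49 1;-0.016 -0.286 0.02 0 0 49 1;-0.016 -0.286 0.02 0 0 49 1;-0.016 -0.286 0.02 0 0 49 1;-0.016 -0.286 0.02 0 0 49 1'
python3 - <<'E'
from rig import *
import cv2,numpy as np
s=read_state();print(s["time_s"],s["position"],s["tcp_rot"],s["joint_positions"])
for n in ["wrist","top"]:
    p,d=capture(n);cv2.imwrite(f"pics/{n}1.png",p[:,:,::-1]);np.savez(f"{n}1.npz",p=p,d=d,pos=s["position"],R=s["tcp_rot"])
for l in ["pliers_grip","pliers","pliers_tips","rest_seat"]:
        print(l,[(round(r["score"],2),np.round(r["centre"],4).tolist()) for r in spot_in(l,"wrist")[:3]])
E
```

```text
time_s: 2.33
position: [0.5295, -0.4146, 0.2214]
tcp_rot: [[-0.377, -0.926, -0.001], [-0.926, 0.377, -0.0], [0.0, 0.001, -1.0]]
force: [-0.6, -0.7, 0.4]
opening: 1.002
2.325 [ 0.52954342 -0.41463823  0.22138688] [[-3.76537892e-01 -9.26400823e-01 -8.55214565e-04]
 [-9.26401103e-01  3.76538145e-01 -1.50638783e-04]
 [ 4.61572798e-04  7.35550506e-04 -9.99999623e-01]] [-4.75427757e+01  3.51787209e+01  7.58325743e+01 -4.49595376e-02
  6.90154200e+01  6.45927430e+01]
pliers_grip [(0.58, [0.5312, -0.4191, 0.0583])]
pliers [(0.74, [0.5374, -0.4205, 0.0576])]
pliers_tips [(0.74, [0.5331, -0.4202, 0.053])]
rest_seat [(0.91, [0.5381, -0.4249, 0.0046])]
```

View pics/wrist1.png

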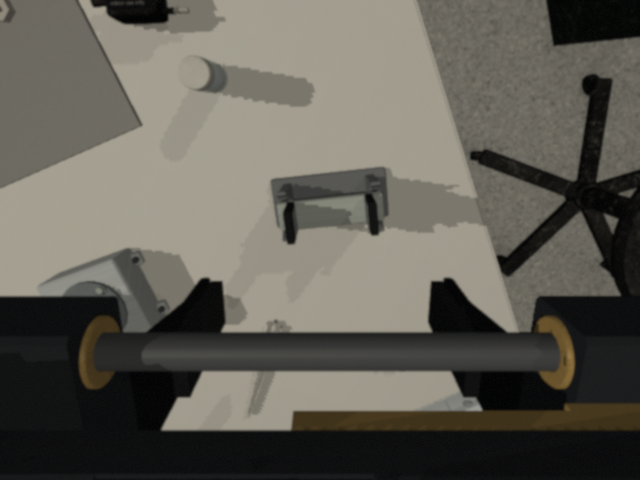

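View pics/top1.png

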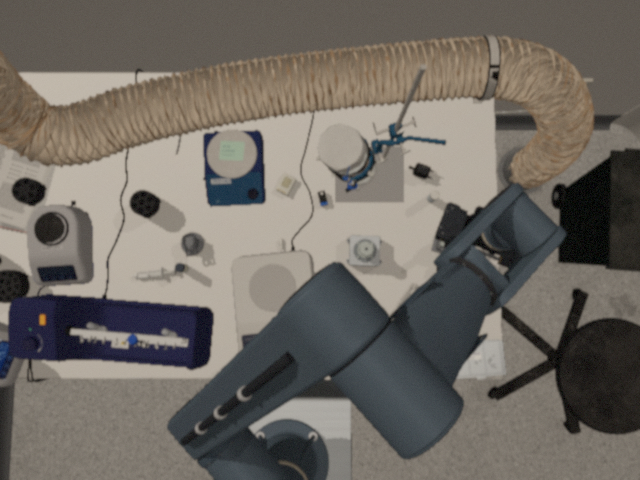

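```bash
cat > h.py <<'E'
import numpy as np,cv2
from rig import *
def snap(tag,cam="wrist"):
    s=read_state();p,d=capture(cam);cv2.imwrite(f"pics/{cam}{tag}.png",p[:,:,::-1]);np.savez(f"{cam}{tag}.npz",p=p,d=d,pos=s["position"],R=s["tcp_rot"]);return s,p,d
def cloud(tag,cam="wrist"):
    z=np.load(f"{cam}{tag}.npz");d=z["d"];ci=camera_info(cam)
    f=240/np.tan(np.radians(ci["vfov"]/2))
    v,u=np.mgrid[0:480,0:640]
    P=np.stack([(u-ci["cx"])/f*d,(v-ci["cy"])/f*d,d],-1)
    if cam=="wrist":
        T=np.array(ci["tool_from_camera"]);P=P@T[:3,:3].T+T[:3,3];P=P@z["R"].T+z["pos"]
    else: P=(P-np.array(ci["t"]))@np.array(ci["R"])
    P[d==0]=np.nan
    return P,z["p"],z
E
python3 - <<'E'
from h import *
P,p,z=cloud("1")
R=z["R"];pos=z["pos"]
# crop
c=slice(160,260),slice(255,405)
cv2.imwrite("pics/c1.png",cv2.resize(np.hstack([p[c][:,:,::-1]]),None,fx=5,fy=5,interpolation=cv2.INTER_CUBIC))
for v in (175,190,200,206,212,218,224,232,240): print(v,[np.round(P[v,u]*1000).tolist() for u in (280,290,330,372,378)])
Z=P[...,2];m=np.zeros(Z.shape,bool);m[160:260,255:405]=1
for lo,hi in ((.085,.1),(.053,.064),(.048,.053),(.04,.048)):
    k=m&(Z>lo)&(Z<hi);Q=P[k];print(lo,k.sum(),Q.mean(0))
    L=(Q-pos)@R;print(np.percentile(L,[2,50,98],axis=0).round(4).tolist())
E
```

```text
175 [[566.0, -385.0, 0.0], [563.0, -393.0, -1.0], [551.0, -426.0, 6.0], [538.0, -459.0, 11.0], [535.0, -464.0, 4.0]]
190 [[559.0, -386.0, 35.0], [555.0, -392.0, 24.0], [539.0, -421.0, 6.0], [535.0, -453.0, 49.0], [532.0, -458.0, 47.0]]
200 [[553.0, -384.0, 44.0], [551.0, -392.0, 47.0], [541.0, -422.0, 57.0], [535.0, -450.0, 82.0], [527.0, -455.0, 57.0]]
206 [[551.0, -386.0, 59.0], [551.0, -395.0, 73.0], [537.0, -420.0, 57.0], [533.0, -449.0, 90.0], [523.0, -453.0, 58.0]]
212 [[547.0, -383.0, 57.0], [550.0, -396.0, 90.0], [532.0, -418.0, 57.0], [529.0, -447.0, 90.0], [519.0, -452.0, 57.0]]
218 [[543.0, -382.0, 58.0], [546.0, -394.0, 89.0], [528.0, -416.0, 57.0], [525.0, -446.0, 90.0], [514.0, -450.0, 57.0]]
224 [[538.0, -380.0, 58.0], [542.0, -393.0, 90.0], [524.0, -415.0, 58.0], [522.0, -444.0, 90.0], [520.0, -448.0, 89.0]]
232 [[519.0, -364.0, -1.0], [537.0, -390.0, 90.0], [502.0, -406.0, 1.0], [516.0, -442.0, 89.0], [514.0, -446.0, 88.0]]
240 [[512.0, -361.0, -0.0], [532.0, -388.0, 89.0], [495.0, -403.0, -2.0], [481.0, -439.0, 0.0], [478.0, -444.0, -0.0]]
0.085 627 [ 0.53280147 -0.41883757  0.08918796]
[[-0.0293, -0.0188, 0.1306], [0.0274, -0.0047, 0.1321], [0.0344, 0.0097, 0.1354]]
0.053 2579 [ 0.53334088 -0.41937013  0.05723353]
[[-0.0362, -0.0208, 0.1623], [0.0028, -0.0057, 0.164], [0.0411, 0.009, 0.1676]]
0.048 243 [ 0.53950957 -0.4236045   0.05125295]
[[-0.0359, -0.0223, 0.1684], [0.0059, -0.0147, 0.17], [0.0422, 0.014, 0.1731]]
0.04 129 [ 0.54098185 -0.42609022  0.04291306]
[[-0.0402, -0.025, 0.1736], [0.0321, -0.0165, 0.179], [0.0449, 0.0018, 0.1813]]
```

View pics/c1.png

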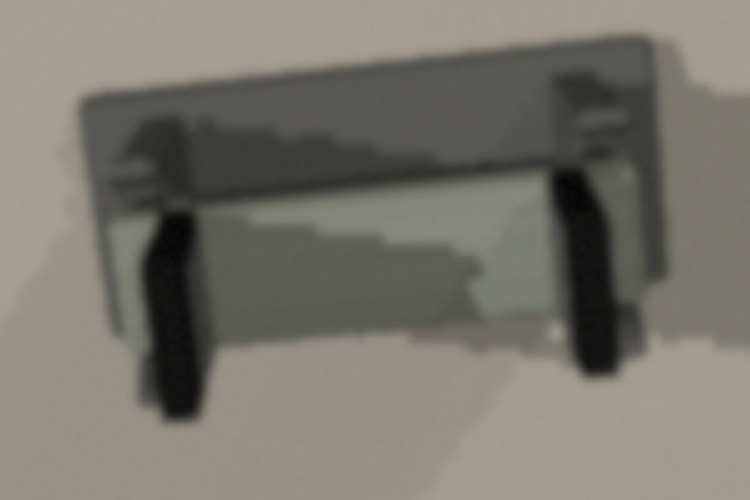

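```bash
python3 - <<'E'
from h import *
P,p,z=cloud("1")
R=z["R"];pos=z["pos"]
Z=P[...,2];m=np.zeros(Z.shape,bool);m[160:260,255:405]=1
k=m&(Z>.086)&(Z<.1);L=(P[k]-pos)@R
a=L[L[:,0]<0];b=L[L[:,0]>0]
for q in (a,b):
    print(len(q),np.median(q,axis=0),cv2.minAreaRect((q[:,:2]*1000).astype(np.float32)))
ca=np.array(cv2.minAreaRect((a[:,:2]*1000).astype(np.float32))[0]);cb=np.array(cv2.minAreaRect((b[:,:2]*1000).astype(np.float32))[0])
print("mid",(ca+cb)/2,"ang",np.degrees(np.arctan2(*(cb-ca)[::-1])),np.linalg.norm(cb-ca))
k=m&(Z>.053)&(Z<.1);L=(P[k]-pos)@R;print(cv2.minAreaRect((L[:,:2]*1000).astype(np.float32)))
k=m&(Z>.055)&(Z<.06);L=(P[k]-pos)@R;print(cv2.minAreaRect((L[:,:2]*1000).astype(np.float32)))
E
```

```text
305 [-0.02610731 -0.00156495  0.13201115] ((-26.29143524169922, -1.0127153396606445), (23.922521591186523, 6.053920269012451), 84.00375366210938)
308 [ 0.03111388 -0.00788048  0.13215376] ((31.25747299194336, -7.432170867919922), (23.53372573852539, 6.09401798248291), 83.43122863769531)
mid [ 2.48301888 -4.2224431 ] ang -6.364907261676275 57.90583949968702
((2.4979820251464844, -3.9214839935302734), (38.862892150878906, 80.1517105102539), 83.88607025146484)
((2.3975601196289062, -4.114551544189453), (38.78253173828125, 79.93920135498047), 83.50646209716797)
```

```bash
python3 -m jog '0.0024 -0.0041 0.06 0 0 -6.3 1;0.0024 -0.0041 0.1 0 0 -6.3 1;0.0024 -0.0041 0.125 0 0 -6.3 1;0.0024 -0.0041 0.14 0 0 -6.3 1;0.0024 -0.0041 0.14 0 0 -6.3 1'
python3 - <<'E'
from h import *
snap("2")
E
```

```text
time_s: 3.25
position: [0.5322, -0.4183, 0.0807]
tcp_rot: [[-0.274, -0.962, -0.001], [-0.962, 0.274, 0.001], [-0.001, 0.002, -1.0]]
force: [-0.0, -0.5, -0.3]
opening: 1.0
```

View pics/wrist2.png

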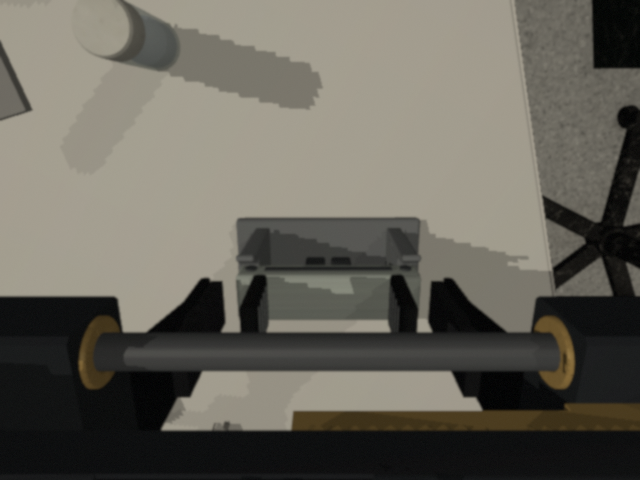

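```bash
python3 -m jog '0 0 0 0 0 0 0.695;0 0 0 0 0 0 0.695;0 0 0 0 0 0 0.695;0 0 0 0 0 0 0.695'; python3 - <<'E'
from h import *
s=read_state();print(s["opening"]*87,s["force"])
E
python3 -m jog '0 0 -0.005 0 0 0 0.695;0 0 -0.01 0 0 0 0.695;0 0 -0.01 0 0 0 0.695'
```

```text
time_s: 3.8
position: [0.533, -0.4189, 0.0824]
tcp_rot: [[-0.274, -0.962, 0.001], [-0.962, 0.274, -0.001], [0.001, -0.001, -1.0]]
force: [-0.8, -0.5, 4.3]
opening: 0.713
62.02216405162885 [-0.75218067 -0.48066429  4.28100157]
time_s: 4.18
position: [0.533, -0.4184, 0.0919]
tcp_rot: [[-0.274, -0.962, 0.001], [-0.962, 0.274, -0.0], [0.0, -0.001, -1.0]]
force: [0.0, -0.3, -1.4]
opening: 0.693
```

```bash
python3 -m jog '0 0 -0.06 0 0 0 0.695;0 0 -0.12 0 0 0 0.695;0 0 -0.15 0 0 0 0.695;0 0 -0.15 0 0 0 0.695'; python3 - <<'E'
from h import *
s,p,d=snap("3");snap("3","top")
print(s["force"],s["opening"])
P,p,z=cloud("3","top")
q=P.reshape(-1,3)
for y0 in np.arange(-.35,.4,.05):
    k=(abs(q[:,1]-y0)<.025)&(q[:,0]>.3)&(q[:,0]<.9)
    k2=k&(q[:,2]>.12)&(q[:,2]<.5)
    k3=k&(q[:,2]>.02)&(q[:,2]<.5)&(q[:,0]<.62)
    print(round(y0,2),"min x of tall:",q[k2][:,0].min() if k2.any() else None, "max z x<.62", q[k3][:,2].max() if k3.any() else None)
E
```

```text
time_s: 4.68
position: [0.534, -0.4195, 0.2447]
tcp_rot: [[-0.274, -0.962, 0.005], [-0.962, 0.274, -0.005], [0.004, -0.006, -1.0]]
force: [0.5, -0.0, -2.6]
opening: 0.691
[ 0.49690729 -0.01326652 -2.56169534] 0.6914500059149364
-0.35 min x of tall: 0.5045864813193386 max z x<.62 0.396697927454145
-0.3 min x of tall: 0.5184105006041446 max z x<.62 0.3383741688389209
-0.25 min x of tall: 0.7064329449702198 max z x<.62 0.03749351205800226
-0.2 min x of tall: 0.6735334374694333 max z x<.62 0.08629979720838117
-0.15 min x of tall: 0.6576996361615831 max z x<.62 0.06051576497911258
-0.1 min x of tall: 0.6658836235051849 max z x<.62 None
-0.05 min x of tall: 0.7053776925833418 max z x<.62 0.08438106624057322
-0.0 min x of tall: 0.8612618608880696 max z x<.62 0.09671681704337727
0.05 min x of tall: 0.8573071710458091 max z x<.62 0.09913657644818666
0.1 min x of tall: 0.8492894432189306 max z x<.62 0.09766212742291479
0.15 min x of tall: 0.8397041831905965 max z x<.62 0.08250899146445242
0.2 min x of tall: 0.3002527742860358 max z x<.62 0.1803529441476262
0.25 min x of tall: 0.3009144811125099 max z x<.62 0.16506592609864648
0.3 min x of tall: 0.30134986551124654 max z x<.62 0.1531299290368801
0.35 min x of tall: 0.30066300135697044 max z x<.62 0.15926119070460018
```

View pics/wrist3.png

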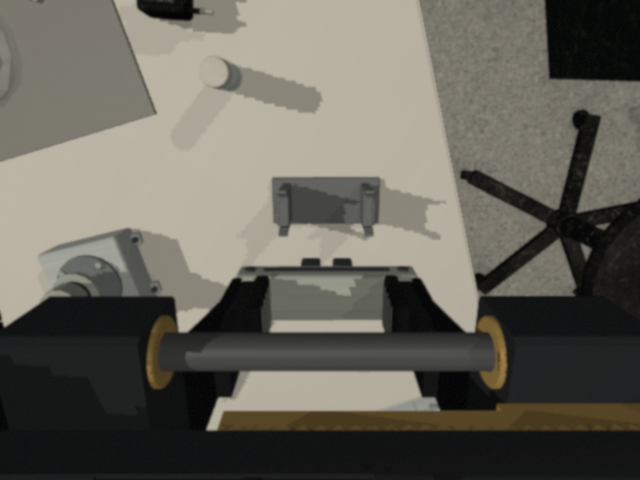

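```bash
python3 -m jog '-0.3 0.152 -0.015 0 0 -43 0.695;-0.3 0.152 -0.015 0 0 -43 0.695;-0.3 0.152 -0.015 0 0 -43 0.695;-0.3 0.152 -0.015 0 0 -43 0.695;-0.3 0.152 -0.015 0 0 -43 0.695;-0.3 0.152 -0.015 0 0 -43 0.695;-0.3 0.152 -0.015 0 0 -43 0.695'; python3 - <<'E'
from h import *
s=read_state();print(s["joint_positions"],s["opening"])
R=s["tcp_rot"];print((np.array([.53,.242,.255])-s["position"])@R)
P,p,z=cloud("3","top")
q=P.reshape(-1,3)
for y0 in np.arange(.1,.4,.05):
    k=(abs(q[:,1]-y0)<.025)&(q[:,0]>.3)&(q[:,0]<.62)
    print(round(y0,2),[ (t, round(q[k&(q[:,2]>t)&(q[:,2]<.4)][:,0].max(),3)) for t in (.06,.1,.14) if (k&(q[:,2]>t)&(q[:,2]<.4)).any()])
E
```

```text
time_s: 5.65
position: [0.4667, -0.0858, 0.2546]
tcp_rot: [[0.458, -0.889, -0.005], [-0.889, -0.458, 0.002], [-0.004, 0.003, -1.0]]
force: [0.2, -0.3, -1.6]
opening: 0.696
[-2.39435250e+01  1.77483077e+01  1.01949726e+02 -4.56157199e-04
  6.06182932e+01  3.87715819e+01] 0.6956278120488673
[-2.62322663e-01 -2.06502384e-01 -2.94431792e-06]
0.1 [(0.06, np.float64(0.506))]
0.15 [(0.06, np.float64(0.493))]
0.2 [(0.06, np.float64(0.375)), (0.1, np.float64(0.374)), (0.14, np.float64(0.373))]
0.25 [(0.06, np.float64(0.333)), (0.1, np.float64(0.333)), (0.14, np.float64(0.333))]
0.3 [(0.06, np.float64(0.326)), (0.1, np.float64(0.326)), (0.14, np.float64(0.326))]
0.35 [(0.06, np.float64(0.608)), (0.1, np.float64(0.323)), (0.14, np.float64(0.323))]
0.4 [(0.06, np.float64(0.618)), (0.1, np.float64(0.327)), (0.14, np.float64(0.327))]
```

```bash
python3 -m jog '-0.262 -0.2065 0 0 0 0 0.695;-0.262 -0.2065 0 0 0 0 0.695;-0.262 -0.2065 0 0 0 0 0.695;-0.262 -0.2065 0 0 0 0 0.695;-0.262 -0.2065 0 0 0 0 0.695;-0.262 -0.2065 0 0 0 0 0.695;-0.262 -0.2065 0 0 0 0 0.695'; python3 - <<'E'
from h import *
s,p,d=snap("4");print(s["force"],s["opening"],s["position"],s["joint_positions"])
for l in ["ring_center","ring","eye_left","eye_right"]:
        print(l,[(round(r["score"],2),np.round(r["centre"],4).tolist()) for r in spot_in(l,"wrist")[:3]])
E
```

```text
time_s: 6.52
position: [0.5335, 0.2392, 0.2549]
tcp_rot: [[0.457, -0.89, -0.002], [-0.89, -0.457, -0.001], [0.0, 0.002, -1.0]]
force: [0.9, -0.3, -0.7]
opening: 0.697
[ 0.85388718 -0.2821882  -0.6959642 ] 0.6974716497157822 [0.53351474 0.23919668 0.25489336] [ 1.32276722e+01  2.62852846e+01  8.70723775e+01 -4.98356343e-02
  6.67742725e+01  7.60591257e+01]
ring_center [(0.71, [0.5336, 0.2445, 0.0374])]
ring [(0.89, [0.5305, 0.2478, 0.0372])]
eye_left [(0.92, [0.5314, 0.2529, 0.0287])]
eye_right [(0.56, [0.5345, 0.2324, 0.0355])]
```

View pics/wrist4.png

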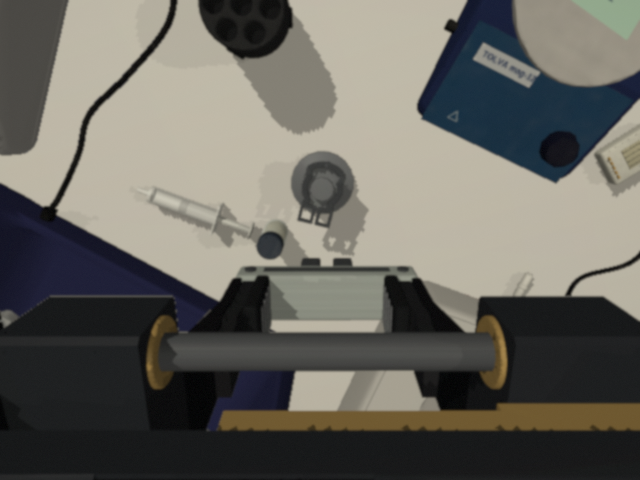

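```bash
python3 - <<'E'
from h import *
P,p,z=cloud("4")
c=slice(140,280),slice(250,390)
cv2.imwrite("pics/c4.png",cv2.resize(p[c][:,:,::-1],None,fx=4.2,fy=4.2,interpolation=cv2.INTER_CUBIC))
R=z["R"];pos=z["pos"]
Z=P[...,2]
for v,u in ((214,305),(217,324),(206,312),(210,328),(187,322),(170,321),(262,311),(262,342),(258,311)): print(v,u,np.round(P[v,u]*1000,1),np.round((P[v,u]-pos)@R*1000,1))
print(np.round((Z[205:226,298:336:2]*1000)).astype(int))
E
```

```text
214 305 [505.8 248.7  -0.9] [-21.2  19.7 255.9]
217 324 [5.118e+02 2.309e+02 1.000e-01] [ -2.6  22.5 254.8]
206 312 [523.7 248.7  33.3] [-13.    3.9 221.6]
210 328 [526.7 234.2  32.3] [  1.3   7.8 222.6]
187 322 [543.3 248.7  35.5] [ -4.  -13.6 219.4]
170 321 [555.2 255.8  28.8] [ -4.9 -27.5 226. ]
262 311 [534.1 248.2 198.3] [-7.7 -4.8 56.5]
262 342 [541.7 234.5 199.6] [ 7.9 -5.3 55.2]
258 311 [534.4 248.5 193.4] [-7.9 -5.1 61.5]
[[                  -1                    1                   33
                    33                   34                   35
                    33                   31                   30
                    28                   30                   29
                    29                   28                   29
                    33                   32                   34
                     8]
 [                  -1                    0                   34
                    34                   33                   35
                    33                   33                   34
                    31                   30             
[... 7389 characters left out ...]
     0
                    34                   33                   35
                    34                   32                   31
                    33                    0                    0
                    -1]
 [                   0                   -2                   -2
                    -1                    0                   -1
                     0                   -1                    1
                    32                   33                   34
                    34                   33                   33
                    34                   -1                    0
                    -1]]<stdin>:8: RuntimeWarning: invalid value encountered in cast
```

View pics/c4.png

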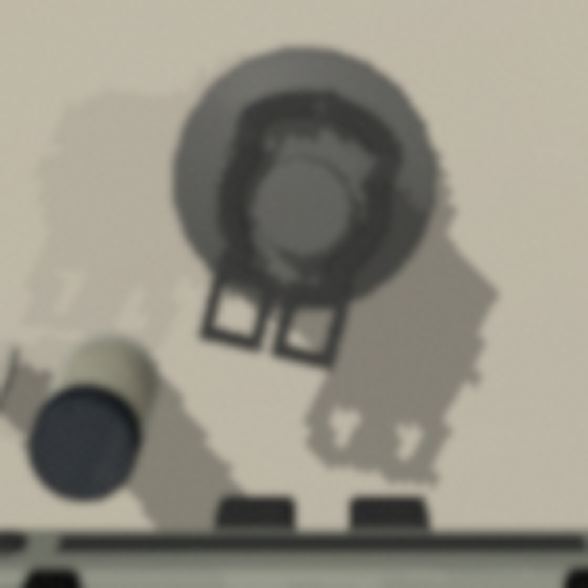

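```bash
cat >> h.py <<'E'
def pix2tool(uv,zplane,z,world=False):
    ci=camera_info("wrist");f=240/np.tan(np.radians(ci["vfov"]/2));T=np.array(ci["tool_from_camera"])
    uv=np.asarray(uv,float).reshape(-1,2)
    r=np.c_[(uv[:,0]-ci["cx"])/f,(uv[:,1]-ci["cy"])/f,np.ones(len(uv))]@T[:3,:3].T
    R=z["R"];rw=r@R.T;ow=R@T[:3,3]+z["pos"]
    t=(zplane-ow[2])/rw[:,2];W=ow+rw*t[:,None]
    return W if world else (W-z["pos"])@R
def eyes(tag,box,zp=.034,zlo=.02):
    P,p,z=cloud(tag);v0,v1,u0,u1=box
    Z=P[v0:v1,u0:u1,2];m=(np.nan_to_num(Z)>zlo).astype(np.uint8)
    g=cv2.cvtColor(p,cv2.COLOR_RGB2GRAY)[v0:v1,u0:u1]
    c,h=cv2.findContours(cv2.resize(m,None,fx=4,fy=4,interpolation=cv2.INTER_NEAREST),cv2.RETR_CCOMP,cv2.CHAIN_APPROX_NONE)
    out=[]
    for i,k in enumerate(c):
        if h[0][i][3]>=0 and cv2.contourArea(k)>16*12:
            q=k[:,0]/4-.375+[u0,v0];L=pix2tool(q,zp,z)[:,:2]*1000
            r=cv2.minAreaRect(L.astype(np.float32));out.append((q.mean(0),r,cv2.contourArea(k)/16))
    return out,z
E
python3 - <<'E'
from h import *
o,z=eyes("4",(150,232,280,360))
for k in o: print(k)
a,b=[np.array(k[1][0]) for k in sorted(o,key=lambda k:k[0][0])[:2]]
print((a+b)/2,np.linalg.norm(b-a),np.degrees(np.arctan2(*(b-a)[::-1])))
P,p,_=cloud("4");L=(P-z["pos"])@z["R"]
k=np.zeros(P.shape[:2],bool);k[258:265,295:360]=1;k&=P[...,2]>.15
for s in (-1,1):
    q=L[k&(L[...,0]*s>0)];print(np.round(np.percentile(q,[3,50,97],axis=0)*1000,1))
E
```

```text
(array([323.73428962, 216.98019126]), ((-2.6379714012145996, 14.102930068969727), (9.032785415649414, 11.357548713684082), 14.427729606628418), 103.65625)
(array([306.5, 213. ]), ((-17.907005310058594, 10.154289245605469), (9.041376113891602, 11.323470115661621), 14.549966812133789), 105.875)
[-10.27248836  12.12860966] 15.771339856250846 14.499297119478948
[[-12.3  -5.6  52.5]
 [ -7.8  -5.1  57. ]
 [ -3.2  -4.5  61.8]]
[[ 3.5 -5.5 52.2]
 [ 8.  -5.1 57.2]
 [12.6 -4.3 62.2]]
```

```bash
python3 -m jog '-0.0097 0.0098 0.04 0 0 14.5 0.695;-0.0097 0.0098 0.09 0 0 14.5 0.695;-0.0097 0.0098 0.12 0 0 14.5 0.695;-0.0097 0.0098 0.134 0 0 14.5 0.695;-0.0097 0.0098 0.134 0 0 14.5 0.695'; python3 - <<'E'
from h import *
s,p,d=snap("5");print(s["force"],s["opening"]*87,s["position"])
c=slice(180,320),slice(250,410)
cv2.imwrite("pics/c5.png",cv2.resize(p[c][:,:,::-1],None,fx=4.5,fy=4.5,interpolation=cv2.INTER_CUBIC))
snap("5","scene")
E
```

```text
time_s: 7.4
position: [0.5201, 0.2426, 0.1223]
tcp_rot: [[0.217, -0.976, -0.001], [-0.976, -0.217, -0.0], [0.0, 0.001, -1.0]]
force: [-0.2, 0.1, -0.5]
opening: 0.7
[-0.23490502  0.06833513 -0.53626102] 60.86071366022648 [0.52013455 0.24257873 0.12226101]
```

View pics/c5.png

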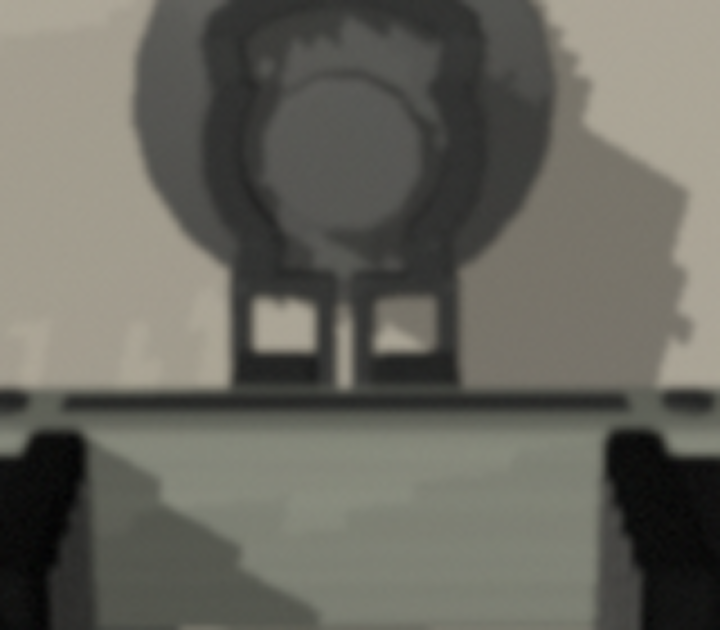

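```bash
python3 - <<'E'
from h import *
P,p,z=cloud("5");L=(P-z["pos"])@z["R"]
g=lambda a,b:[250+a/4.5-.4,180+b/4.5-.4]
print("slot bow edge, side edges",np.round(pix2tool([g(252,296),g(318,296),g(372,296),g(438,296)],.034,z)*1000,1))
k=np.zeros(P.shape[:2],bool);k[255:266,300:355]=1;k&=(L[...,2]<.068)
for s in (-1,1):
    q=L[k&(L[...,0]*s>0)];print(len(q),np.round(np.percentile(q,[3,50,97],axis=0)*1000,1))
E
```

```text
slot bow edge, side edges [[-12.2  -3.2  88.3]
 [ -3.7  -3.2  88.3]
 [  3.2  -3.2  88.3]
 [ 11.7  -3.2  88.3]]
153 [[-12.6  -5.6  51. ]
 [ -8.   -5.1  56.3]
 [ -3.4  -4.3  62.2]]
152 [[ 3.3 -5.5 51.2]
 [ 7.9 -5.1 56.2]
 [12.4 -4.4 61.8]]
```

```bash
python3 -m jog '-0.0002 0 0.01 0 0 0 0.695;-0.0002 0 0.017 0 0 0 0.695;-0.0002 0 0.017 0 0 0 0.695'; python3 -m jog '0 0 0.004 0 0 0 0.695;0 0 0.006 0 0 0 0.695;0 0 0.006 0 0 0 0.695'; python3 - <<'E'
from h import *
s,p,d=snap("6");print(s["force"],s["opening"]*87,s["position"])
cv2.imwrite("pics/c6.png",cv2.resize(p[180:340,230:430][:,:,::-1],None,fx=3.5,fy=3.5,interpolation=cv2.INTER_CUBIC))
snap("6","scene")
E
```

```text
time_s: 7.88
position: [0.5195, 0.2434, 0.105]
tcp_rot: [[0.218, -0.976, -0.001], [-0.976, -0.218, -0.0], [0.0, 0.001, -1.0]]
force: [-1.2, 0.1, -0.8]
opening: 0.697
time_s: 8.25
position: [0.52, 0.2435, 0.0994]
tcp_rot: [[0.218, -0.976, -0.0], [-0.976, -0.218, -0.0], [0.0, 0.0, -1.0]]
force: [0.3, -0.7, -1.0]
opening: 0.701
[ 0.34307424 -0.67270537 -0.99702706] 60.94849543965526 [0.51996269 0.24347496 0.0993789 ]
```

View pics/c6.png

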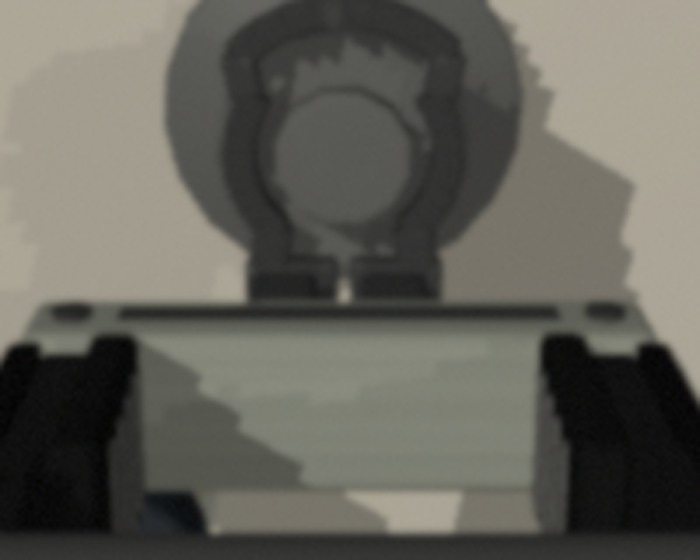

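```bash
python3 -m jog '0 0 0.001 0 0 0 0.695;0 0 0.0016 0 0 0 0.695;0 0 0.0016 0 0 0 0.695'; python3 -m jog '0 0 0 0 0 0 0.66;0 0 0 0 0 0 0.62;0 0 0 0 0 0 0.58;0 0 0 0 0 0 0.55;0 0 0 0 0 0 0.55'; python3 - <<'E'
from h import *
s,p,d=snap("7");print(s["force"],s["opening"]*87,s["position"])
cv2.imwrite("pics/c7.png",cv2.resize(p[160:340,230:430][:,:,::-1],None,fx=3,fy=3,interpolation=cv2.INTER_CUBIC))
E
```

```text
time_s: 8.72
position: [0.5201, 0.2435, 0.0979]
tcp_rot: [[0.218, -0.976, -0.0], [-0.976, -0.218, 0.0], [-0.0, 0.0, -1.0]]
force: [-0.5, 0.2, -1.3]
opening: 0.693
time_s: 9.35
position: [0.5201, 0.2435, 0.098]
tcp_rot: [[0.218, -0.976, 0.0], [-0.976, -0.218, 0.0], [-0.0, -0.0, -1.0]]
force: [0.6, -0.4, -0.7]
opening: 0.555
[ 0.56622698 -0.35010062 -0.65196633] 48.32804106310671 [0.52013682 0.24353633 0.098012  ]
```

View pics/c7.png

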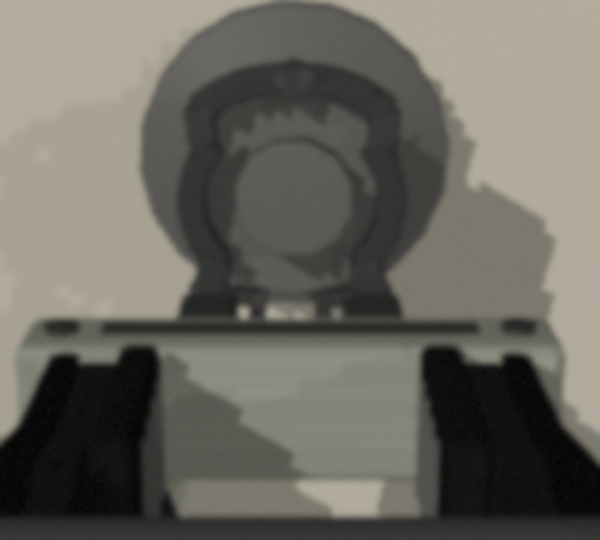

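```bash
python3 -m jog '0 0 0 0 0 0 0.5;0 0 0 0 0 0 0.46;0 0 0 0 0 0 0.42;0 0 0 0 0 0 0.38;0 0 0 0 0 0 0.35;0 0 0 0 0 0 0.325;0 0 0 0 0 0 0.325;0 0 0 0 0 0 0.325'; python3 - <<'E'
from h import *
s,p,d=snap("8");print(s["force"],s["opening"]*87,s["position"])
cv2.imwrite("pics/c8.png",cv2.resize(p[160:340,230:430][:,:,::-1],None,fx=3,fy=3,interpolation=cv2.INTER_CUBIC))
E
```

```text
time_s: 10.4
position: [0.52, 0.2435, 0.0979]
tcp_rot: [[0.218, -0.976, -0.0], [-0.976, -0.218, -0.0], [0.0, 0.0, -1.0]]
force: [0.7, 0.2, -1.5]
opening: 0.334
[ 0.66219014  0.15469842 -1.54180359] 29.032641052962635 [0.52002708 0.24347552 0.09792893]
```

View pics/c8.png

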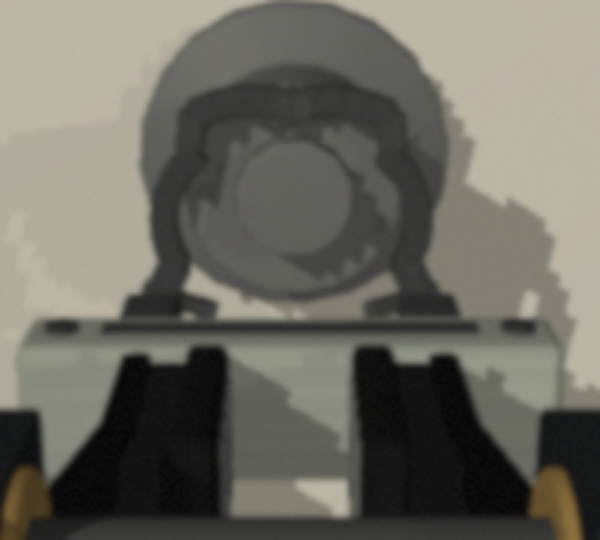

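```bash
python3 -m jog '0 0 0 0 0 0 0.315;0 0 0 0 0 0 0.315;0 0 -0.002 0 0 0 0.315;0 0 -0.006 0 0 0 0.315;0 0 -0.012 0 0 0 0.315;0 0 -0.02 0 0 0 0.315;0 0 -0.03 0 0 0 0.315;0 0 -0.03 0 0 0 0.315'; python3 - <<'E'
from h import *
s,p,d=snap("9");print(s["force"],s["opening"]*87,s["position"])
cv2.imwrite("pics/c9.png",cv2.resize(p[140:340,200:460][:,:,::-1],None,fx=3,fy=3,interpolation=cv2.INTER_CUBIC))
E
```

```text
time_s: 11.45
position: [0.5209, 0.2437, 0.1292]
tcp_rot: [[0.218, -0.976, 0.003], [-0.976, -0.218, 0.001], [-0.0, -0.003, -1.0]]
force: [-0.5, 0.2, -1.7]
opening: 0.32
[-0.4753999   0.20909243 -1.67809927] 27.80697721647052 [0.52086744 0.24373222 0.12924861]
```

View pics/c9.png

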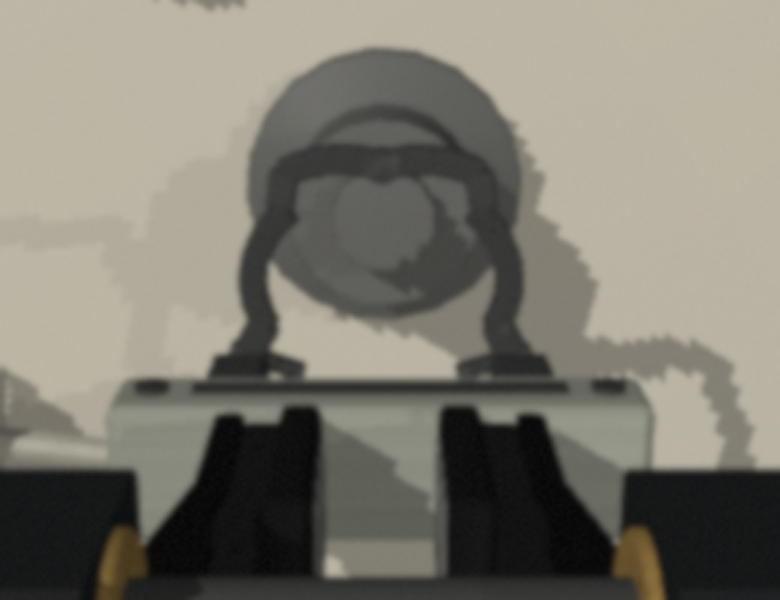

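```bash
cat >> h.py <<'E'
def ringfit(tag,box=(170,266,265,400),zr=(.055,.080)):
    P,p,z=cloud(tag);L=(P-z["pos"])@z["R"]*1000
    v0,v1,u0,u1=box
    m=np.zeros(P.shape[:2],bool);m[v0:v1,u0:u1]=1
    m&=(L[...,2]>zr[0]*1000)&(L[...,2]<zr[1]*1000)
    return L[m],m,p
E
python3 - <<'E'
from h import *
L,m,p=ringfit("9")
print(len(L),np.percentile(L,[2,50,98],axis=0).round(1))
A=np.c_[L[:,:2],np.ones(len(L))];c,*_=np.linalg.lstsq(A,L[:,2],rcond=None);r=L[:,2]-A@c
k=abs(r)<3;c,*_=np.linalg.lstsq(A[k],L[k,2],rcond=None);print("plane tilt x,y rad, z0",c, k.sum())
for y in range(-45,0,3):
    q=L[(L[:,1]>=y)&(L[:,1]<y+3)]
    if len(q):
        x=np.sort(q[:,0]);neg=x[x<0];pos=x[x>0]
        print(y+1.5,len(q),np.median(q[:,2]).round(1),x.min().round(1),neg.max().round(1) if len(neg) else None,pos.min().round(1) if len(pos) else None,x.max().round(1))
E
```

```text
2383 [[-25.  -40.1  56.8]
 [  0.2 -24.3  65.9]
 [ 24.9  -1.   68.4]]
plane tilt x,y rad, z0 [ 9.19183688e-04 -4.92789048e-02  6.47103809e+01] 2176
-40.5 186 66.9 -14.5 -0.3 0.2 14.9
-37.5 421 66.4 -18.8 -0.3 0.2 18.7
-34.5 215 66.3 -19.2 -0.3 0.2 19.6
-31.5 114 66.0 -19.3 -14.5 14.9 19.8
-28.5 131 66.1 -21.0 -14.2 14.7 21.3
-25.5 138 65.9 -22.5 -15.2 15.1 22.9
-22.5 120 65.8 -23.6 -17.8 18.2 24.1
-19.5 110 65.6 -24.2 -19.2 19.3 24.6
-16.5 116 65.7 -24.2 -19.6 19.9 24.7
-13.5 115 65.5 -24.5 -19.1 19.2 24.7
-10.5 125 65.5 -23.9 -18.1 18.0 23.8
-7.5 141 65.3 -25.3 -17.8 18.0 24.9
-4.5 307 60.8 -28.7 -17.7 17.5 28.8
-1.5 133 65.3 -19.3 -13.5 13.4 19.2
```

```bash
python3 - <<'E'
from h import *
for tag,zp,rows in (("5",.034,(140,262)),("9",None,(170,262))):
    P,p,z=cloud(tag)
    if zp is None: zp=z["pos"][2]-.0665
    g=cv2.cvtColor(p,cv2.COLOR_RGB2GRAY)
    print(tag)
    for v in range(rows[0],rows[1],2):
        u=326
        t=pix2tool([[u,v]],zp,z)[0]*1000
        print(v,round(t[0],1),round(t[1],1),int(g[v,u-3:u+4].mean()),np.round((z["pos"][2]-P[v,u,2])*1000,1),end=' | ')
    print()
E
```

```text
5
140 -0.3 -63.0 165 122.3 | 142 -0.3 -61.9 166 122.1 | 144 -0.3 -60.8 165 122.5 | 146 -0.4 -59.8 165 123.1 | 148 -0.4 -58.7 165 123.8 | 150 -0.4 -57.6 165 123.2 | 152 -0.4 -56.6 164 122.3 | 154 -0.4 -55.5 140 122.5 | 156 -0.4 -54.4 90 116.5 | 158 -0.4 -53.3 92 116.2 | 160 -0.4 -52.3 93 116.1 | 162 -0.4 -51.2 93 114.4 | 164 -0.4 -50.1 93 116.0 | 166 -0.4 -49.0 92 114.5 | 168 -0.4 -47.9 91 113.3 | 170 -0.4 -46.8 69 90.1 | 172 -0.4 -45.7 51 88.4 | 174 -0.4 -44.6 52 88.3 | 176 -0.4 -43.5 52 89.3 | 178 -0.4 -42.4 52 88.4 | 180 -0.4 -41.3 52 88.4 | 182 -0.4 -40.2 58 91.2 | 184 -0.4 -39.0 69 93.8 | 186 -0.4 -37.9 77 92.9 | 188 -0.4 -36.8 80 93.6 | 190 -0.4 -35.7 85 92.9 | 192 -0.4 -34.5 87 93.4 | 194 -0.4 -33.4 84 93.1 | 196 -0.4 -32.3 71 89.9 | 198 -0.4 -31.1 86 87.0 | 200 -0.4 -30.0 89 87.4 | 202 -0.4 -28.8 89 85.8 | 204 -0.4 -27.7 88 87.9 | 206 -0.4 -26.5 88 86.5 | 208 -0.4 -25.4 88 87.5 | 210 -0.4 -24.2 87 87.1 | 212 -0.4 -23.1 87 87.2 | 214 -0.4 -21.9 87 87.3 | 216 -0.4 -20.7 87 86.0 | 218 -0.4 -19.6 86 85.9 | 220 -0.4 -18.4 87 87.3 | 222 -0.4 -17.2 87 86.8 | 224 -0.4 -16.0 86 85.9 | 
[... 921 characters left out ...]
.5 97 93.0 | 208 -0.3 -30.5 97 93.0 | 210 -0.3 -29.4 96 93.6 | 212 -0.3 -28.3 96 95.2 | 214 -0.3 -27.3 96 93.8 | 216 -0.3 -26.2 96 93.5 | 218 -0.3 -25.2 96 93.6 | 220 -0.3 -24.1 95 94.2 | 222 -0.3 -23.0 95 93.9 | 224 -0.3 -22.0 95 92.6 | 226 -0.3 -20.9 95 93.0 | 228 -0.3 -19.8 92 94.2 | 230 -0.3 -18.7 78 93.9 | 232 -0.3 -17.7 79 99.4 | 234 -0.3 -16.6 91 99.9 | 236 -0.3 -15.5 96 98.9 | 238 -0.3 -14.4 95 100.0 | 240 -0.3 -13.3 91 100.0 | 242 -0.3 -12.2 80 122.5 | 244 -0.3 -11.1 83 123.7 | 246 -0.3 -10.0 108 130.1 | 248 -0.3 -8.9 135 128.5 | 250 -0.3 -7.8 162 129.6 | 252 -0.3 -6.7 178 130.9 | 254 -0.3 -5.5 180 130.3 | 256 -0.3 -4.4 180 130.2 | 258 -0.3 -3.3 179 130.6 | 260 -0.3 -2.2 180 128.6 |
```

View pics/wrist5.png

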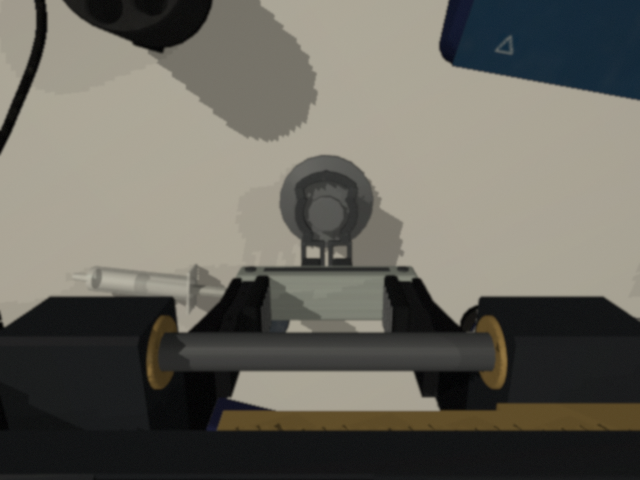

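```bash
python3 -m jog '0 0 -0.025 0 0 0 0.315;0 0 -0.06 0 0 0 0.315;0.03 0.015 -0.09 0 0 3 0.315;0.07 0.035 -0.106 0 0 8 0.315;0.115 0.058 -0.106 0 0 13 0.315;0.16 0.08 -0.106 0 0 18 0.315;0.2 0.1 -0.106 0 0 23 0.315;0.2245 0.1126 -0.106 0 0 24 0.315'; python3 - <<'E'
from h import *
s,p,d=snap("10");print(s["opening"]*87,s["position"])
R=s["tcp_rot"];a=np.radians(-125);
# target: ring centre over shaft approx (.517,-.19)
X=np.array([np.cos(a),np.sin(a)]);Y=np.array([np.sin(a),-np.cos(a)])
t=np.array([.517,-.19])+.0153*Y; print(t,(np.array([*t,.21])-s["position"])@R)
L,m,p=ringfit("10");print(len(L),np.percentile(L,[2,50,98],axis=0).round(1))
E
```

```text
time_s: 12.5
position: [0.4582, -0.0019, 0.2338]
tcp_rot: [[-0.2, -0.98, -0.001], [-0.98, 0.2, -0.0], [0.0, 0.001, -1.0]]
force: [0.3, -0.3, -2.0]
opening: 0.315
27.446248075731226 [ 0.45824891 -0.00190426  0.23384291]
[ 0.50446697 -0.18122428] [ 0.16642963 -0.08119936  0.02383496]
2367 [[-25.4 -40.   56.7]
 [ -0.1 -24.   66.2]
 [ 24.7  -0.8  68.5]]
```

View pics/wrist10.png

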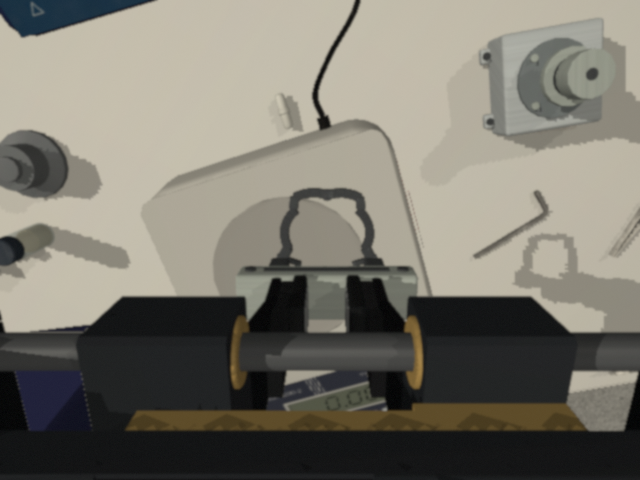

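```bash
python3 -m jog '0.03 -0.015 0 0 0 4 0.315;0.07 -0.035 0 0 0 9 0.315;0.11 -0.055 0 0 0 15 0.315;0.15 -0.073 0 0 0 20 0.315;0.1664 -0.0812 0.01 0 0 23.5 0.315;0.1664 -0.0812 0.02 0 0 23.5 0.315;0.1664 -0.0812 0.02 0 0 23.5 0.315'; python3 - <<'E'
from h import *
s,p,d=snap("11");print(s["opening"]*87,s["position"],s["force"],s["joint_positions"])
E
```

```text
time_s: 13.42
position: [0.5041, -0.177, 0.2123]
tcp_rot: [[-0.571, -0.821, -0.005], [-0.821, 0.571, 0.003], [-0.0, 0.006, -1.0]]
force: [-1.2, -0.1, -1.8]
opening: 0.322
28.01544976820348 [ 0.50410121 -0.17704886  0.21227254] [-1.16320707 -0.10943368 -1.76488857] [-3.13603365e+01  2.56018542e+01  9.66958518e+01  3.76404842e-02
  5.80259311e+01  9.34260351e+01]
```

View pics/wrist11.png

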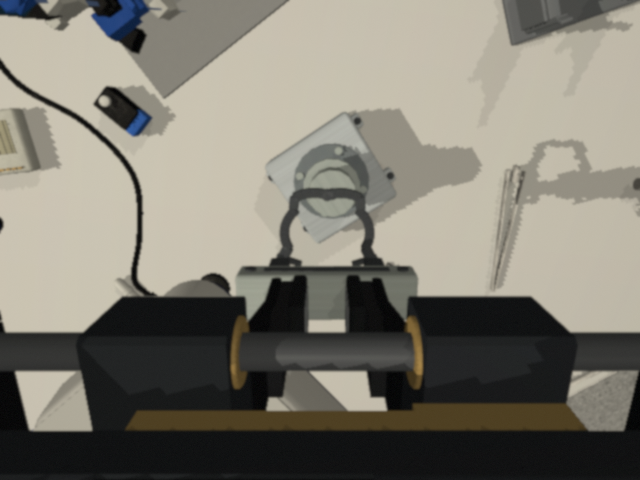

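```bash
python3 - <<'E'
from h import *
for tag,box in (("10",(10,145,470,620)),("11",(100,250,255,405))):
    P,p,z=cloud(tag);v0,v1,u0,u1=box
    Q=P[v0:v1,u0:u1];g=p[v0:v1,u0:u1]
    Z=Q[...,2]
    print(tag,np.histogram(Z[np.isfinite(Z)],bins=np.arange(.02,.1,.004)))
    k=(Z>.08)&(Z<.095);q=Q[k];print(len(q),np.median(q[:,2]),cv2.minEnclosingCircle((q[:,:2]*1000).astype(np.float32)),q.mean(0))
    k=(Z>.028)&(Z<.0355);q=Q[k];print("block",np.median(q[:,2]),cv2.minAreaRect((q[:,:2]*1000).astype(np.float32)))
    f=np.clip(Z,0,.1)/.1*255
    cv2.imwrite(f"pics/c{tag}.png",np.hstack([cv2.resize(g[:,:,::-1],None,fx=2.6,fy=2.6,interpolation=cv2.INTER_CUBIC),cv2.resize(cv2.applyColorMap(np.nan_to_num(f).astype(np.uint8),2),None,fx=2.6,fy=2.6,interpolation=0)]))
E
```

```text
10 (array([ 198,  189,  768, 4408, 2003,   40,    0,    2,  123,  929,   37,
         72,  152,  150,  259, 1816,    1,    0,    0]), array([0.02 , 0.024, 0.028, 0.032, 0.036, 0.04 , 0.044, 0.048, 0.052,
       0.056, 0.06 , 0.064, 0.068, 0.072, 0.076, 0.08 , 0.084, 0.088,
       0.092, 0.096]))
1817 0.08122429477191581 ((521.7394409179688, -192.56134033203125), 16.235458374023438) [ 0.52197836 -0.19239017  0.08126649]
block 0.03306610026415438 ((521.6392822265625, -192.37380981445312), (77.00741577148438, 76.13189697265625), 87.98237609863281)
11 (array([  19,   10,  356, 4469, 1572,   77,    0,    0,   10,  613,    4,
         14,   31,   34,   51, 1226,    0,    0,    0]), array([0.02 , 0.024, 0.028, 0.032, 0.036, 0.04 , 0.044, 0.048, 0.052,
       0.056, 0.06 , 0.064, 0.068, 0.072, 0.076, 0.08 , 0.084, 0.088,
       0.092, 0.096]))
1226 0.08141282065657966 ((522.0904541015625, -193.06460571289062), 15.87187385559082) [ 0.52239581 -0.19329976  0.08144561]
block 0.0333995530350189 ((522.074951171875, -192.95419311523438), (76.1110610961914, 75.93988037109375), 87.97100830078125)
```

View pics/c10.png

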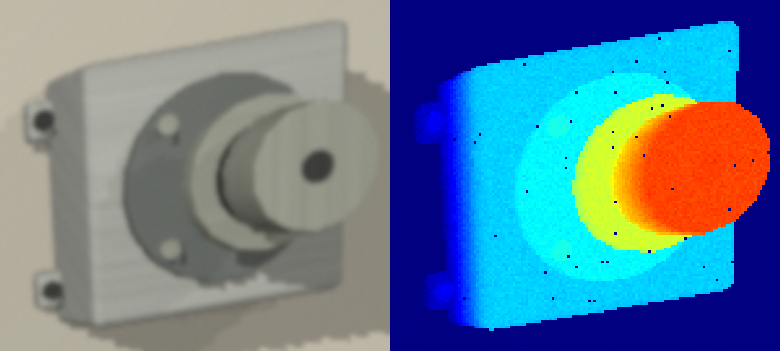

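View pics/c11.png

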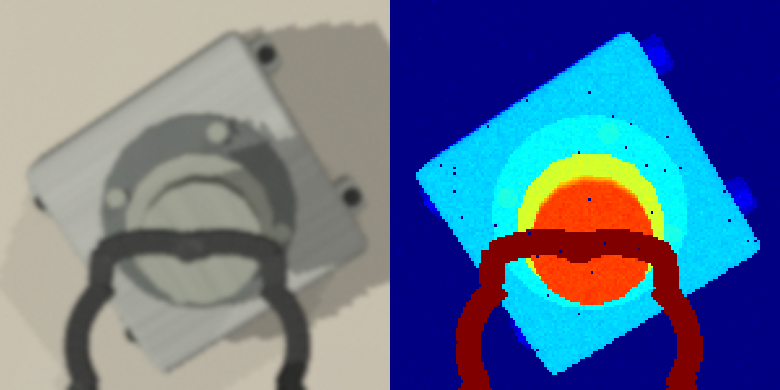

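```bash
python3 - <<'E'
from h import *
z=np.load("wrist11.npz")
c=np.array([.5221,-.1930,.0814]);t=(c-z["pos"])@z["R"];print(t, t-np.array([.0001,-.0155,0]))
L,m,p=ringfit("11");print(len(L),np.percentile(L,[2,50,98],axis=0).round(1))
q=L[(abs(L[:,0])<6)&(L[:,1]<-20)];print(np.percentile(q[:,1],[2,98]),np.median(q[:,2]))
q=L[(abs(L[:,0])>17)&(L[:,1]<-8)];print(np.median(q[q[:,0]<0],axis=0),np.median(q[q[:,0]>0],axis=0))
P,p,_=cloud("11");Z=P[100:250,255:405,2];print(np.median(Z[(Z>.052)&(Z<.066)]))
E
```

```text
[ 0.0028518  -0.02462542  0.13073436] [ 0.0027518  -0.00912542  0.13073436]
2357 [[-25.6 -39.7  56.6]
 [ -0.3 -23.7  66.3]
 [ 24.4  -0.6  68.6]]
[-39.99289308 -34.29891556] 67.11863770275724
[-20.72614704 -20.63850235  66.1978806 ] [ 20.13106928 -19.86668468  66.18862057]
0.05839056524030427
```

```bash
python3 -m jog '0.003 -0.009 0.015 0 0 0 0.315;0.003 -0.009 0.035 0 0 0 0.315;0.003 -0.009 0.045 0 0 0 0.315;0.003 -0.009 0.048 0 0 0 0.315;0.003 -0.009 0.048 0 0 0 0.315'; python3 - <<'E'
from h import *
s,p,d=snap("12");print(s["opening"]*87,s["position"],s["force"])
P,p,z=cloud("12")
Q=P[150:266,255:400];Z=Q[...,2]
k=(Z>.078)&(Z<.085);q=((Q[k]-z["pos"])@z["R"]*1000);print("shaft top",len(q),np.percentile(q,[1,50,99],axis=0).round(1),cv2.minEnclosingCircle(q[:,:2].astype(np.float32)))
L,m,_=ringfit("12")
q=L[(abs(L[:,0])<6)&(L[:,1]<-20)];print("bow",np.percentile(q[:,1],[2,98]),np.median(q[:,2]))
for y in (-28,-24,-20,-16,-12,-8):
    q=L[abs(L[:,1]-y)<1.5][:,0];print(y,q[q<0].max().round(1),q[q>0].min().round(1))
cv2.imwrite("pics/c12.png",cv2.resize(p[150:290,240:410][:,:,::-1],None,fx=4,fy=4,interpolation=cv2.INTER_CUBIC))
E
```

```text
time_s: 14.1
position: [0.5118, -0.1869, 0.166]
tcp_rot: [[-0.572, -0.82, 0.0], [-0.82, 0.572, -0.0], [-0.0, -0.0, -1.0]]
force: [0.3, 0.9, -1.1]
opening: 0.323
28.117942631084674 [ 0.51175376 -0.18693502  0.16598495] [ 0.29238892  0.87497731 -1.10944481]
shaft top 2368 [[-15.5 -27.4  83. ]
 [ -0.9 -12.8  84.5]
 [ 13.8   2.4  86.8]] ((-0.6813921928405762, -12.167976379394531), 16.128067016601562)
bow [-39.96381981 -34.19444869] 67.19514064807356
-28 -14.7 14.2
-24 -16.8 16.3
-20 -19.4 18.4
-16 -20.1 19.4
-12 -19.1 18.2
-8 -18.4 17.5
```

View pics/c12.png

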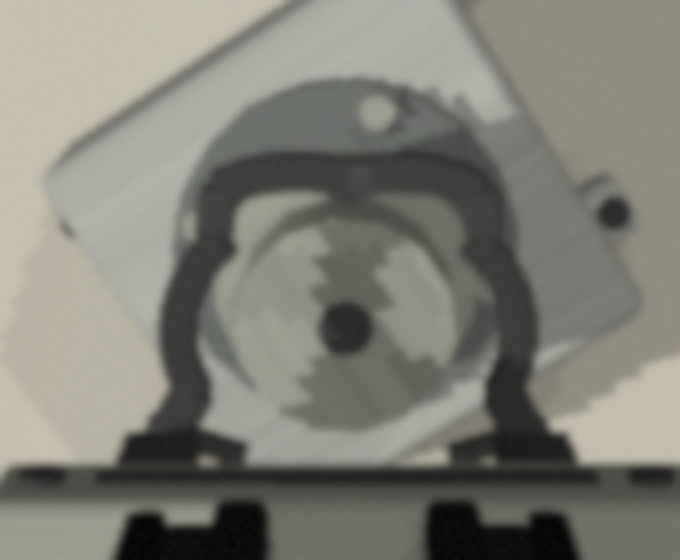

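```bash
python3 -m jog '-0.0004 0.0031 0 0 0 0 0.315;-0.0004 0.0031 0 0 0 0 0.315;-0.0004 0.0031 0 0 0 0 0.315'; cat > chk.py <<'E'
from h import *
import sys
t=sys.argv[1]
s,p,d=snap(t);print(s["opening"]*87,s["position"],s["force"])
P,p,z=cloud(t)
Q=P[150:266,255:400];Z=Q[...,2]
k=(Z>.078)&(Z<.085);q=((Q[k]-z["pos"])@z["R"]*1000);print("shaft top",len(q),np.percentile(q,[1,50,99],axis=0).round(1),cv2.minEnclosingCircle(q[:,:2].astype(np.float32)))
L,m,_=ringfit(t)
q=L[(abs(L[:,0])<6)&(L[:,1]<-20)];print("bow",np.percentile(q[:,1],[2,98]),np.median(q[:,2]))
for y in (-28,-24,-20,-16,-12,-8):
    q=L[abs(L[:,1]-y)<1.5];q=q[abs(q[:,2]-66)<3][:,0];print(y,q[q<0].max().round(1),q[q>0].min().round(1))
cv2.imwrite(f"pics/c{t}.png",cv2.resize(p[150:290,240:410][:,:,::-1],None,fx=4,fy=4,interpolation=cv2.INTER_CUBIC))
E
python3 chk.py 13
```

```text
time_s: 14.52
position: [0.5093, -0.1849, 0.1663]
tcp_rot: [[-0.572, -0.82, 0.001], [-0.82, 0.572, -0.0], [-0.0, -0.001, -1.0]]
force: [-0.2, -0.4, -1.5]
opening: 0.319
27.71954017386528 [ 0.50929483 -0.18487249  0.16627006] [-0.20739485 -0.39935826 -1.45953055]
shaft top 2359 [[-15.1 -29.9  83.4]
 [ -0.3 -15.9  84.8]
 [ 14.3  -0.8  86.7]] ((-0.5289955139160156, -15.299084663391113), 15.907498359680176)
bow [-39.9949073  -34.22589151] 67.24816486631545
-28 -14.8 14.1
-24 -16.9 16.6
-20 -19.5 18.4
-16 -20.2 19.4
-12 -19.2 18.5
-8 -18.4 17.5
```

```bash
python3 -m jog '0 0 0.006 0 0 0 0.315;0 0 0.012 0 0 0 0.315;0 0 0.016 0 0 0 0.315;0 0 0.016 0 0 0 0.315'; python3 -m jog '0 0 0.005 0 0 0 0.315;0 0 0.010 0 0 0 0.315;0 0 0.010 0 0 0 0.315'; python3 chk.py 14
```

```text
time_s: 15.08
position: [0.5089, -0.1847, 0.1493]
tcp_rot: [[-0.572, -0.82, -0.001], [-0.82, 0.572, 0.001], [0.0, 0.001, -1.0]]
force: [0.4, 0.1, -1.6]
opening: 0.317
time_s: 15.45
position: [0.5089, -0.1846, 0.1394]
tcp_rot: [[-0.572, -0.82, -0.001], [-0.82, 0.572, 0.001], [0.0, 0.001, -1.0]]
force: [0.6, -0.5, -0.7]
opening: 0.319
27.74644833524474 [ 0.50885988 -0.18464502  0.13941632] [ 0.62465671 -0.47877114 -0.68240682]
shaft top 3105 [[-26.1 -31.1  55.5]
 [ -0.3 -16.1  58. ]
 [ 24.8  -2.5  60.8]] ((-0.6692323684692383, -4.403594970703125), 28.76886749267578)
bow [-39.71229675 -20.561188  ] 58.7394204486088
-28 -7.9 6.9
-24 -13.1 12.0
-20 -15.1 18.4
-16 -20.1 19.4
-12 -19.1 18.4
-8 -18.4 17.5
```

View pics/c14.png

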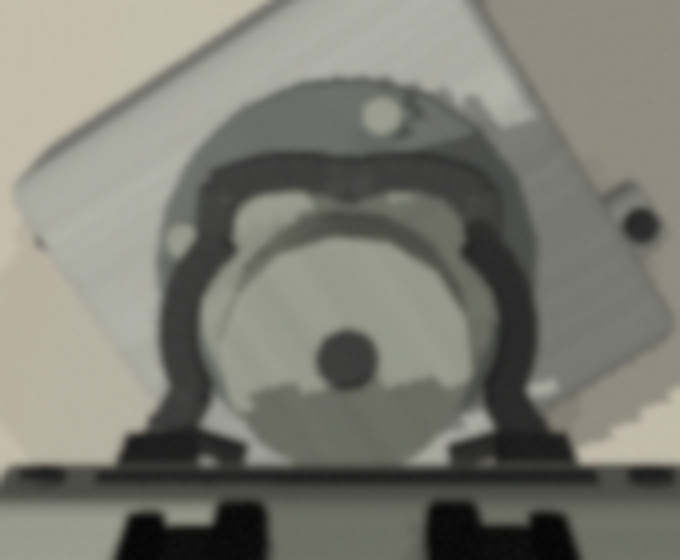

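```bash
python3 -m jog '0 0 0.003 0 0 0 0.315;0 0 0.006 0 0 0 0.315;0 0 0.006 0 0 0 0.315'; for i in 1 2; do python3 -m jog '0 0 0.001 0 0 0 0.315;0 0 0.001 0 0 0 0.315'|grep -E 'pos|force|opening'; done
```

```text
time_s: 15.88
position: [0.509, -0.1847, 0.1337]
tcp_rot: [[-0.572, -0.82, -0.001], [-0.82, 0.572, 0.0], [0.0, 0.001, -1.0]]
force: [0.1, -0.4, -1.6]
opening: 0.313
position: [0.5092, -0.1849, 0.1329]
force: [-0.0, -1.1, -1.5]
opening: 0.318
position: [0.5092, -0.1848, 0.1319]
force: [-0.1, -0.1, -1.9]
opening: 0.318
```

```bash
python3 -m jog '0 0 0.001 0 0 0 0.315;0 0 0.001 0 0 0 0.315;0 0 0.002 0 0 0 0.315;0 0 0.002 0 0 0 0.315'|grep -E 'pos|force|opening'
```

```text
position: [0.5092, -0.1848, 0.1299]
force: [-0.2, -0.5, -1.7]
opening: 0.32
```

```bash
python3 -m jog '0 0 0.001 0 0 0 0.315;0 0 0.001 0 0 0 0.315'|grep -E 'pos|force|opening'
```

```text
position: [0.5092, -0.1848, 0.1289]
force: [0.8, -0.4, -2.3]
opening: 0.318
```

```bash
python3 -m jog '0 0 0.001 0 0 0 0.315;0 0 0.001 0 0 0 0.315'|grep -E 'pos|force|opening'
```

```text
position: [0.5092, -0.1848, 0.1279]
force: [0.8, 0.4, -1.5]
opening: 0.32
```

```bash
python3 -m jog '0 0 0.001 0 0 0 0.315;0 0 0.001 0 0 0 0.315'|grep -E 'pos|force|opening'
```

```text
position: [0.5093, -0.1849, 0.127]
force: [-0.2, -0.1, -1.0]
opening: 0.318
```

```bash
python3 -m jog '0 0 0.001 0 0 0 0.315;0 0 0.001 0 0 0 0.315'|grep -E 'pos|force|opening'; python3 chk.py 15 | head -1
```

```text
position: [0.5093, -0.1848, 0.1262]
force: [0.4, -0.0, 1.1]
opening: 0.319
27.717195385420883 [ 0.50927289 -0.18484456  0.12617426] [ 0.44631348 -0.03873965  1.13351817]
```

View pics/c15.png

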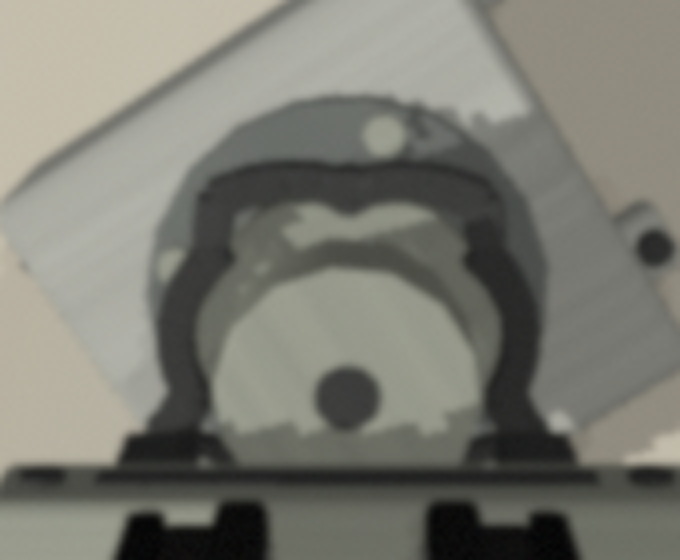

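```bash
python3 -m jog '0 0 0.0007 0 0 0 0.315;0 0 0.0007 0 0 0 0.315'|grep -E 'pos|force|opening'
```

```text
position: [0.5089, -0.1846, 0.125]
force: [-0.4, -0.2, 1.1]
opening: 0.323
```

```bash
python3 -m jog '0 0 0.0007 0 0 0 0.315;0 0 0.0007 0 0 0 0.315'|grep -E 'pos|force|opening'
```

```text
position: [0.5088, -0.1846, 0.1244]
force: [-2.2, 0.7, 1.5]
opening: 0.32
```

```bash
python3 -m jog '0 0 0.0007 0 0 0 0.315;0 0 0.0007 0 0 0 0.315'|grep -E 'pos|force|opening'
```

```text
position: [0.5088, -0.1845, 0.1238]
force: [-1.3, 1.2, 2.7]
opening: 0.316
```

```bash
python3 -m jog '0 0 0.0006 0 0 0 0.315;0 0 0.0006 0 0 0 0.315'|grep -E 'pos|force|opening'; python3 chk.py 16|grep bow
```

```text
position: [0.5089, -0.1846, 0.1233]
force: [-1.3, 1.7, 5.2]
opening: 0.317
bow [-38.48161202 -28.68710979] 64.12126178758626
```

```bash
python3 -m jog '0 0 -0.0008 0 0 0 0.315;0 0 -0.0017 0 0 0 0.315;0 0 -0.0017 0 0 0 0.315'; python3 -m jog '0 0 0 0 0 0 0.36;0 0 0 0 0 0 0.41;0 0 0 0 0 0 0.46;0 0 0 0 0 0 0.51;0 0 0 0 0 0 0.56;0 0 0 0 0 0 0.61;0 0 0 0 0 0 0.66;0 0 0 0 0 0 0.66'; python3 -m jog '0 0 0 0 0 0 0.66;0 0 0 0 0 0 0.66';  python3 chk.py 17
```

```text
time_s: 19.35
position: [0.5088, -0.1846, 0.1245]
tcp_rot: [[-0.572, -0.82, -0.001], [-0.82, 0.572, 0.001], [0.0, 0.001, -1.0]]
force: [-1.9, 2.0, -0.0]
opening: 0.321
time_s: 20.35
position: [0.5098, -0.1852, 0.1253]
tcp_rot: [[-0.572, -0.82, 0.001], [-0.82, 0.572, -0.001], [-0.0, -0.002, -1.0]]
force: [-1.4, 0.2, 4.6]
opening: 0.651
time_s: 20.6
position: [0.5097, -0.1852, 0.1253]
tcp_rot: [[-0.572, -0.82, 0.001], [-0.82, 0.572, -0.001], [-0.0, -0.001, -1.0]]
force: [-1.8, 0.1, 4.4]
opening: 0.661
57.51151015608113 [ 0.50973792 -0.18517092  0.12527037] [-1.80912214  0.08774968  4.35407679]
shaft top 2730 [[-15.3 -30.2  42.4]
 [ -0.3 -18.   43.8]
 [ 14.3  -7.7  46.6]] ((-0.6532803177833557, -15.04835033416748), 15.983821868896484)
bow [-39.00222915 -28.25806134] 62.03974075605461
-28 -0.3 0.2
-24 -10.7 9.5
-20 -15.7 14.5
-16 -16.2 16.6
-12 -18.4 17.2
-8 -18.3 16.8
```

View pics/c17.png

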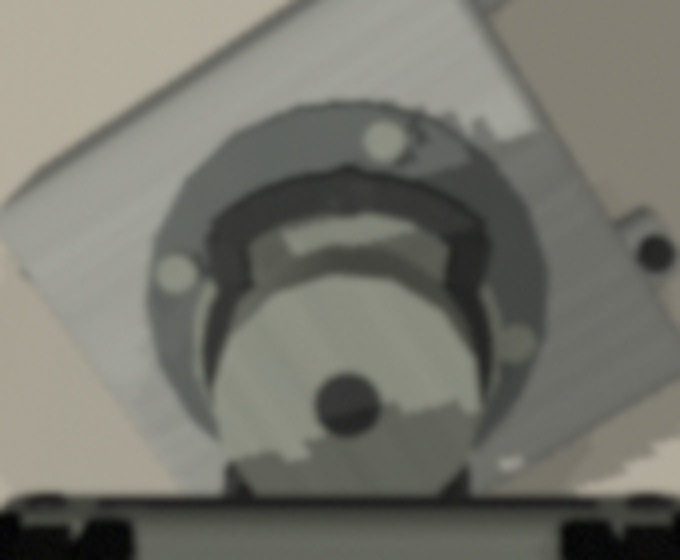

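```bash
python3 - <<'E'
from h import *
P,p,z=cloud("17");L=(P-z["pos"])@z["R"]*1000
for y0,y1,x0,x1 in ((-39,-34,-6,6),(-34,-28,-20,-15),(-34,-28,14,19),(-26,-20,-21,-17),(-26,-20,16,20),(-15,-8,-22,-18),(-15,-8,17,21)):
    m=(L[...,0]>x0)&(L[...,0]<x1)&(L[...,1]>y0)&(L[...,1]<y1)
    print(y0,x0,m.sum(),np.histogram(P[m][:,2]*1000,bins=[30,36,42,54,56,58,60,62,64,66,68,70,90])[0])
E
python3 -c "
from rig import *;s=read_state();print(s['moment'],s['force'])"
```

```text
-39 -6 436 [  3 176   0   0   0   1  12 132  93   0   0   0]
-34 -20 1008 [ 0 81  0  0  0  0  2 46 15  0  0  0]
-34 14 1031 [ 0 81  0  0  0  0  6 49 18  0  0  0]
-26 -21 1023 [ 0 11  0  0  4 16  3 14  2  0  0  0]
-26 16 1008 [ 0  7  0  1  6 11  2 12  1  0  0  0]
-15 -22 40 [ 0  0  0  0  9 13  1 15  1  0  0  0]
-15 17 43 [ 0  1  0  0  1 18  3 19  1  0  0  0]
[ 0.1345662   0.15958836 -0.01126112] [-1.1747227   0.55495124  4.99190631]
```

```bash
python3 -m jog '0 0 -0.001 0 0 0 0.66;0 0 -0.003 0 0 0 0.66;0 0 -0.003 0 0 0 0.66'; python3 - <<'E'
from h import *
s,p,d=snap("18")
cv2.imwrite("pics/c18.png",cv2.resize(p[150:290,240:410][:,:,::-1],None,fx=4,fy=4,interpolation=cv2.INTER_CUBIC))
P,p,z=cloud("18");L=(P-z["pos"])@z["R"]*1000
for y0,y1,x0,x1 in ((-40,-34,-6,6),(-26,-20,-21,-17),(-26,-20,16,20),(-15,-8,-22,-18),(-15,-8,17,21)):
    m=(L[...,0]>x0)&(L[...,0]<x1)&(L[...,1]>y0)&(L[...,1]<y1)
    print(y0,x0,m.sum(),np.histogram(P[m][:,2]*1000,bins=[30,36,42,54,56,58,60,62,64,66,68,70,90])[0])
E
```

```text
time_s: 21.02
position: [0.5092, -0.1848, 0.1276]
tcp_rot: [[-0.572, -0.82, -0.0], [-0.82, 0.572, 0.0], [-0.0, 0.0, -1.0]]
force: [-0.4, -0.9, -1.7]
opening: 0.664
-40 -6 467 [  2 187   0   0   0   2  14 172  75   0   0   0]
-26 -21 992 [ 0 13  0  1  5 18  1 18  2  0  0  0]
-26 16 1027 [ 0  6  0  1  8 12  1 19  2  0  0  0]
-15 -22 37 [ 0  0  0  0  5 17  2 11  1  0  0  0]
-15 17 35 [ 0  0  0  0  6 14  4 11  0  0  0  0]
```

View pics/c18.png

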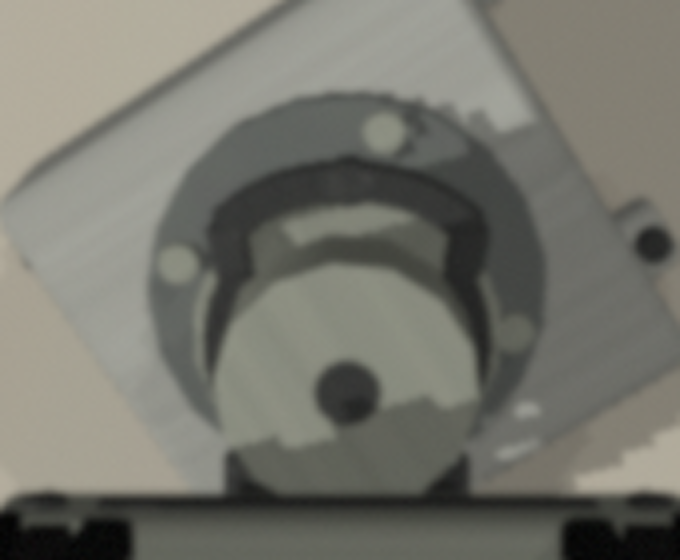

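```bash
python3 -m jog '0 0 -0.003 0 0 0 0.66;0 0 -0.006 0 0 0 0.66;0 0 -0.01 0 0 0 0.66'|grep force; python3 -m jog '0 0 -0.02 0 0 0 0.66;0 0 -0.05 0 0 0 0.66;0 0 -0.075 0 0 0 0.66;0 0 -0.075 0 0 0 0.66'; python3 - <<'E'
from h import *
s,p,d=snap("19")
cv2.imwrite("pics/c19.png",cv2.resize(p[130:330,200:450][:,:,::-1],None,fx=3,fy=3,interpolation=cv2.INTER_CUBIC))
P,p,z=cloud("19");L=(P-z["pos"])@z["R"]*1000
k=np.zeros(P.shape[:2],bool);k[255:268,290:365]=1;k&=(L[...,2]<.07e3)&(L[...,2]>48)
for sg in (-1,1):
    q=L[k&(L[...,0]*sg>0)];print(len(q),np.round(np.percentile(q,[3,50,97],axis=0),1) if len(q) else '')
E
```

```text
force: [-0.2, -1.0, -1.7]
time_s: 21.95
position: [0.5105, -0.1856, 0.215]
tcp_rot: [[-0.572, -0.82, 0.005], [-0.82, 0.572, -0.003], [-0.0, -0.005, -1.0]]
force: [-0.2, 0.1, -1.6]
opening: 0.665
0 
0
```

View pics/c19.png

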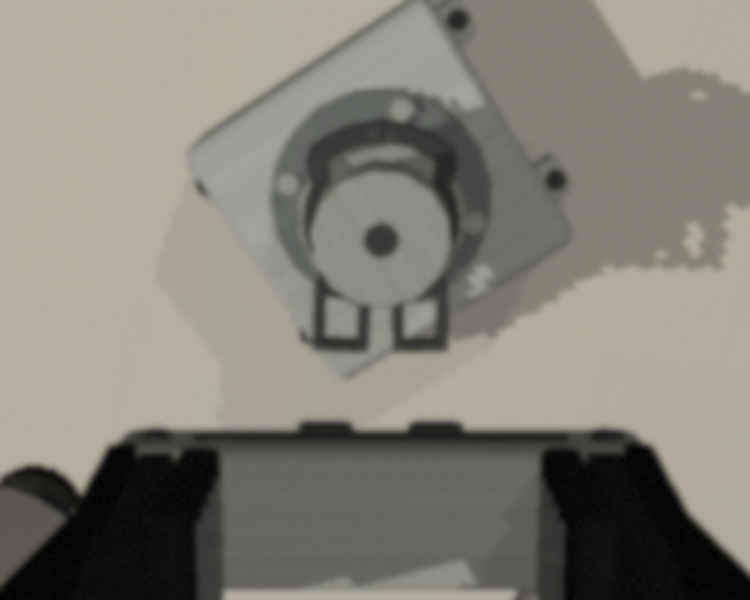

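```bash
cat > bar.py <<'E'
from h import *
import sys
for t in sys.argv[1:]:
    P,p,z=cloud(t);L=(P-z["pos"])@z["R"]*1000
    m=np.zeros(P.shape[:2],bool);m[250:330,240:420]=1
    m&=(L[...,2]>8)&(L[...,2]<26)&(abs(L[...,0])<18)
    q=L[m];A=np.c_[q[:,:2],np.ones(len(q))];c=np.linalg.lstsq(A,q[:,2],rcond=None)[0]
    for _ in range(5):
        k=abs(q[:,2]-A@c)<1.2;c=np.linalg.lstsq(A[k],q[k,2],rcond=None)[0]
    qq=q[k];print(t,len(q),k.sum(),"plane",c.round(4),"y range",np.percentile(qq[:,1],[1,99]).round(1),"z",np.percentile(qq[:,2],[2,50,98]).round(1))
E
python3 bar.py 3 4 5 9 12 14 17 18 19
```

```text
3 3469 3419 plane [ 2.70000e-03 -6.10000e-03  2.49363e+01] y range [-9.7 10.8] z [23.9 24.9 25.9]
4 3447 3363 plane [-2.00000e-04 -3.80000e-03  2.49583e+01] y range [-9.7 10.9] z [23.9 25.  25.9]
5 3476 3402 plane [ 1.00000e-03 -3.80000e-03  2.49525e+01] y range [-9.8 10.9] z [23.9 25.  25.9]
9 2340 533 plane [-6.90000e-03  3.59100e-01  2.28109e+01] y range [-11.2  10.6] z [18.  24.9 25.9]
12 2353 537 plane [-1.68000e-02  3.51000e-01  2.29058e+01] y range [-11.1  10.7] z [17.8 24.9 25.9]
14 2352 554 plane [-1.51000e-02  3.34600e-01  2.31353e+01] y range [-11.2  10.4] z [18.5 25.  25.9]
17 3582 3431 plane [ 3.00000e-04 -1.15700e-01  2.45807e+01] y range [-6.9 13.3] z [22.6 24.2 25.8]
18 3516 3358 plane [-1.00000e-04 -1.13100e-01  2.47208e+01] y range [-6.9 13.4] z [22.7 24.4 25.9]
19 3520 3368 plane [-1.00000e-03 -1.11200e-01  2.47307e+01] y range [-6.9 13.5] z [22.7 24.3 25.9]
```

View pics/wrist19.png

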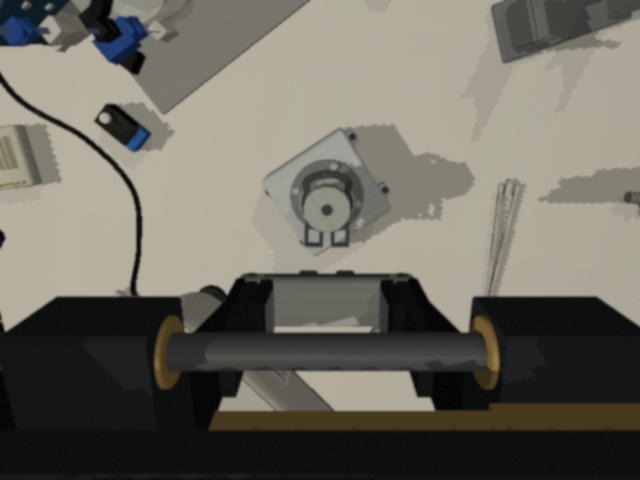

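```bash
python3 - <<'E'
from h import *
from scipy.spatial.transform import Rotation as Ro
s=read_state();R=s["tcp_rot"]
a=np.radians(-105.8)
Rd=np.array([[np.cos(a),np.sin(a),0],[np.sin(a),-np.cos(a),0],[0,0,-1]])@Ro.from_euler('x',6.45,degrees=True).as_matrix()
print("rotvec",Ro.from_matrix(R.T@Rd).as_rotvec(degrees=True))
# seat target
off=np.array([-.0003,.00485,.0383])
seat=np.array([.5324,-.4184,.044])
for h in (.09,.03,.01,0):
    t=seat+[0,0,h]-Rd@off; print(h,t,(t-s["position"])@R)
E
```

```text
rotvec [  6.27490892  -1.08873404 -19.0735194 ]
0.09 [ 0.53281562 -0.41882939  0.1726024 ] [ 0.17845043 -0.15280595  0.04127283]
0.03 [ 0.53281562 -0.41882939  0.1126024 ] [ 0.17845598 -0.15268505  0.10127271]
0.01 [ 0.53281562 -0.41882939  0.0926024 ] [ 0.17845783 -0.15264476  0.12127267]
0 [ 0.53281562 -0.41882939  0.0826024 ] [ 0.17845876 -0.15262461  0.13127265]
```

```bash
python3 -m jog '0.045 -0.038 0 1.5 -0.3 -5 0.66;0.09 -0.076 0 3.1 -0.5 -9.5 0.66;0.13 -0.112 0 4.7 -0.8 -14.3 0.66;0.165 -0.141 0 6.3 -1.1 -19.1 0.66;0.1785 -0.1528 0.01 6.3 -1.1 -19.1 0.66;0.1785 -0.1528 0.01 6.3 -1.1 -19.1 0.66;0.1785 -0.1528 0.01 6.3 -1.1 -19.1 0.66'; python3 - <<'E'
from h import *
s,p,d=snap("20")
cv2.imwrite("pics/c20.png",cv2.resize(p[130:330,200:450][:,:,::-1],None,fx=3,fy=3,interpolation=cv2.INTER_CUBIC))
P,p,z=cloud("20")
Q=P[130:268,230:430];Z=Q[...,2];print(np.histogram(Z[np.isfinite(Z)],bins=np.arange(0,.2,.004)))
E
python3 bar.py 20
```

```text
time_s: 22.88
position: [0.5321, -0.4162, 0.2017]
tcp_rot: [[-0.271, -0.957, 0.105], [-0.963, 0.27, -0.026], [-0.003, -0.108, -0.994]]
force: [-0.1, -0.1, -0.7]
opening: 0.665
(array([5220, 4326,   24,   69,   42,   42,   66,   53,   54,   62,  782,
        182,  109,  189,   55,    0,    0,    0,    0,    0,    0,    0,
          0,    0,    0,    0,    0,    0,    0,    0,    0,    0,    0,
          0,    0,    0,    0,    0,    0,    0,    0,    0,    0,    0,
          0,    0,    0,    0,    0]), array([0.   , 0.004, 0.008, 0.012, 0.016, 0.02 , 0.024, 0.028, 0.032,
       0.036, 0.04 , 0.044, 0.048, 0.052, 0.056, 0.06 , 0.064, 0.068,
       0.072, 0.076, 0.08 , 0.084, 0.088, 0.092, 0.096, 0.1  , 0.104,
       0.108, 0.112, 0.116, 0.12 , 0.124, 0.128, 0.132, 0.136, 0.14 ,
       0.144, 0.148, 0.152, 0.156, 0.16 , 0.164, 0.168, 0.172, 0.176,
       0.18 , 0.184, 0.188, 0.192, 0.196]))
20 3437 3326 plane [ 3.0000e-04 -1.0500e-01  2.4863e+01] y range [-7.  13.3] z [22.9 24.5 25.9]
```

View pics/c20.png

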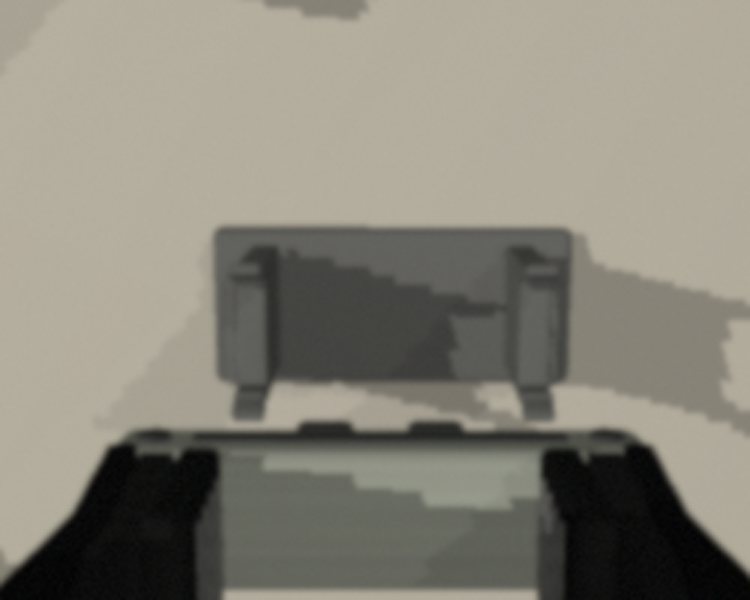

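```bash
python3 - <<'E'
from h import *
from scipy.spatial.transform import Rotation as Ro
P,p,z=cloud("20");R=z["R"];pos=z["pos"]
Q=P[130:275,230:430];Z=Q[...,2]
k=(Z>.040)&(Z<.0465);q=Q[k]
print("saddle",np.median(q[:,2]),cv2.minAreaRect((q[:,:2]*1000).astype(np.float32)))
a=np.radians(-105.8);X=np.array([np.cos(a),np.sin(a)]);Y=np.array([np.sin(a),-np.cos(a)])
c0=np.array([.5324,-.4184])
def loc(q): d=q[:,:2]-c0;return np.c_[d@X,d@Y]*1000
l=loc(q)
for sg in (-1,1):
    h=l[l[:,0]*sg>0];r=cv2.minAreaRect(h.astype(np.float32));print("fork",len(h),np.percentile(h,[2,50,98],axis=0).round(1),r)
k=(Z>.05)&(Z<.062);q=Q[k];l=loc(q)
for sx in (-1,1):
  for sy in (-1,1):
    h=l[(l[:,0]*sx>0)&(l[:,1]*sy>0)]
    if len(h): print("cheek",sx,sy,len(h),np.percentile(h,[2,50,98],axis=0).round(1).tolist())
# base plate
k=(Z>.003)&(Z<.0085);r=loc(Q[k]);print("base",cv2.minAreaRect(r.astype(np.float32)))
# bar in world
L=(P-pos)@R*1000
m=np.zeros(P.shape[:2],bool);m[265:330,220:440]=1;m&=(L[...,2]>21)&(L[...,2]<27.5)
b=loc(P[m]);print("bar top",np.percentile(b,[1,50,99],axis=0).round(1).tolist(),np.median(P[m][:,2]))
m&=abs(L[...,0])<18
b=P[m];A=np.c_[loc(b)[:,1],np.ones(len(b))];print("slope along y world",np.linalg.lstsq(A,b[:,2]*1000,rcond=None)[0],np.percentile(loc(b),[1,99],axis=0).round(1).tolist())
E
```

```text
saddle 0.043170557860717745 ((532.603759765625, -418.767822265625), (83.7074203491211, 33.42291259765625), 73.95677947998047)
fork 480 [[-41.4 -11.9]
 [-36.    1. ]
 [-31.4  13.7]] ((-36.390174865722656, -0.33544921875), (10.266919136047363, 33.16495895385742), 0.3835616707801819)
fork 477 [[ 31.6 -12.7]
 [ 36.3   0.9]
 [ 41.8  13.7]] ((36.81794738769531, -0.15998268127441406), (33.4171257019043, 10.618637084960938), 89.99793243408203)
cheek -1 -1 85 [[-39.1, -18.8], [-34.9, -16.7], [-31.4, -12.9]]
cheek -1 1 106 [[-38.8, 13.7], [-35.2, 16.3], [-31.5, 19.8]]
cheek 1 -1 86 [[31.7, -19.0], [35.2, -16.7], [39.5, -13.1]]
cheek 1 1 104 [[31.8, 13.9], [35.4, 16.5], [39.1, 19.6]]
base ((0.1260986328125, 0.5092620849609375), (44.113250732421875, 99.95783233642578), 89.95142364501953)
bar top [[-26.1, -10.3], [-2.7, 0.6], [20.9, 11.6]] 0.17689952506035805
slope along y world [2.18012968e-02 1.76858814e+02] [[-19.7, -9.4], [15.6, 11.6]]
```

```bash
python3 -m jog '0.0023 0.0012 0.02 0 0 0 0.66;0.0024 0.0045 0.05 0 0 0 0.66;0.0025 0.0074 0.075 0 0 0 0.66;0.0025 0.0096 0.0945 0 0 0 0.66;0.0025 0.0096 0.0945 0 0 0 0.66;0.0025 0.0096 0.0945 0 0 0 0.66'; cat > seat.py <<'E'
from h import *
import sys
t=sys.argv[1];s,p,d=snap(t)
cv2.imwrite(f"pics/c{t}.png",cv2.resize(p[150:340,200:450][:,:,::-1],None,fx=3,fy=3,interpolation=cv2.INTER_CUBIC))
P,p,z=cloud(t);R=z["R"];pos=z["pos"];L=(P-pos)@R*1000
a=np.radians(-105.8);X=np.array([np.cos(a),np.sin(a)]);Y=np.array([np.sin(a),-np.cos(a)]);c0=np.array([.5324,-.4184])
def loc(q): d=q[:,:2]-c0;return np.c_[d@X,d@Y]*1000
m=np.zeros(P.shape[:2],bool);m[255:330,220:440]=1;m&=(L[...,2]>21)&(L[...,2]<27.5)&(abs(L[...,0])<18)
b=P[m];l=loc(b)
A=np.c_[l[:,1],np.ones(len(b))];c=np.linalg.lstsq(A,b[:,2]*1000,rcond=None)[0]
for _ in range(5):
    k=abs(b[:,2]*1000-A@c)<1.2;c=np.linalg.lstsq(A[k],b[k,2]*1000,rcond=None)[0]
print("bar top slope,z",c,"y",np.percentile(l[k][:,1],[1,99]).round(1),"tcp local",loc(pos[None]).round(2),pos[2],s["force"])
E
python3 seat.py 21; python3 bar.py 21
```

```text
time_s: 23.68
position: [0.5332, -0.4217, 0.1086]
tcp_rot: [[-0.272, -0.956, 0.108], [-0.962, 0.27, -0.031], [0.0, -0.112, -0.994]]
force: [-0.3, -0.1, -1.8]
opening: 0.661
bar top slope,z [1.37655477e-02 8.38282396e+01] y [-12.    8.8] tcp local [[ 2.9  -1.69]] 0.10860737268816768 [-0.33406981 -0.10178523 -1.788954  ]
21 3436 3312 plane [ 2.10000e-03 -1.03900e-01  2.48431e+01] y range [-6.9 13.3] z [22.9 24.5 25.9]
```

View pics/c21.png

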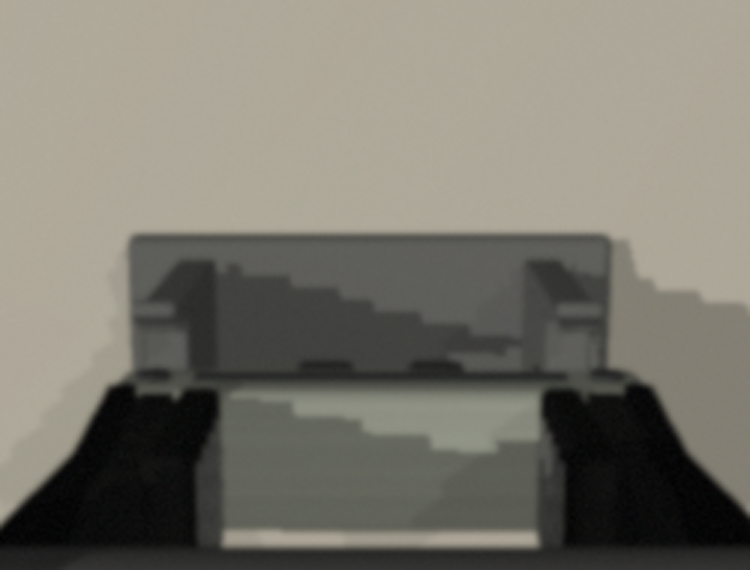

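```bash
python3 -m jog '-0.0025 0.002 0 0 0 0 0.66;-0.0025 0.0033 0.012 0 0 0 0.66;-0.0025 0.0033 0.012 0 0 0 0.66;-0.0025 0.0033 0.012 0 0 0 0.66';python3 seat.py 22
```

```text
time_s: 24.22
position: [0.5314, -0.4183, 0.0954]
tcp_rot: [[-0.272, -0.956, 0.107], [-0.962, 0.27, -0.029], [-0.001, -0.111, -0.994]]
force: [0.3, -0.2, -1.3]
opening: 0.659
bar top slope,z [2.10011277e-02 7.05617082e+01] y [-9.3 11.6] tcp local [[0.16 1.01]] 0.09537952884838838 [ 0.33467764 -0.23127091 -1.26803356]
```

View pics/c22.png

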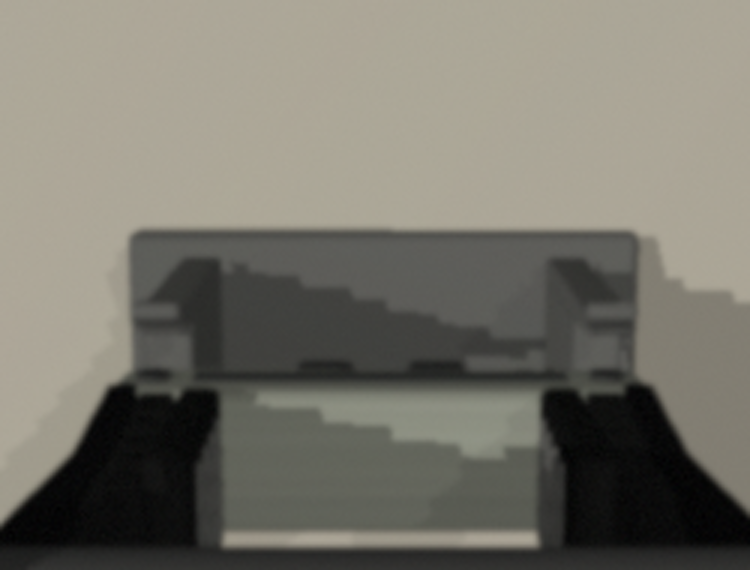

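```bash
python3 -m jog '0 -0.0007 0 0 0 0 0.66;0 0 0.004 0 0 0 0.66;0 0 0.007 0 0 0 0.66;0 0 0.007 0 0 0 0.66';python3 seat.py 23
```

```text
time_s: 24.78
position: [0.532, -0.4183, 0.0882]
tcp_rot: [[-0.272, -0.956, 0.106], [-0.962, 0.27, -0.029], [-0.001, -0.11, -0.994]]
force: [-0.6, 0.6, -1.3]
opening: 0.661
bar top slope,z [1.95616640e-02 6.34027648e+01] y [-9.9 11. ] tcp local [[-0.02  0.42]] 0.08821482954573191 [-0.64869656  0.62879632 -1.29786011]
```

```bash
python3 -m jog '0 0.0002 0.002 0 0 0 0.66;0 0.0005 0.0045 0 0 0 0.66;0 0.0005 0.0045 0 0 0 0.66';python3 -m jog '0 0 0.0008 0 0 0 0.66;0 0.0001 0.0016 0 0 0 0.66;0 0.0001 0.0016 0 0 0 0.66'; python3 seat.py 24
```

```text
time_s: 25.2
position: [0.5321, -0.4183, 0.0838]
tcp_rot: [[-0.272, -0.956, 0.106], [-0.962, 0.27, -0.029], [-0.001, -0.11, -0.994]]
force: [-0.6, 0.4, -1.5]
opening: 0.659
time_s: 25.58
position: [0.5323, -0.4185, 0.0826]
tcp_rot: [[-0.272, -0.956, 0.107], [-0.962, 0.27, -0.029], [-0.001, -0.111, -0.994]]
force: [-0.7, 0.1, -1.8]
opening: 0.662
bar top slope,z [1.86541471e-02 5.77438277e+01] y [-10.2  10.7] tcp local [[0.17 0.08]] 0.08255758428311832 [-0.71090136  0.12526116 -1.839365  ]
```

Nearly seated; a little lower until it bears.

```bash
python3 -m jog '0 0.0001 0.001 0 0 0 0.66;0 0.0001 0.001 0 0 0 0.66'
```

```text
time_s: 25.88
position: [0.5324, -0.4186, 0.0822]
tcp_rot: [[-0.272, -0.956, 0.107], [-0.962, 0.27, -0.03], [-0.0, -0.111, -0.994]]
force: [-1.4, 1.2, 3.3]
opening: 0.666
```

```bash
python3 -m jog '0 0.0001 0.0006 0 0 0 0.66;0 0.0001 0.0006 0 0 0 0.66'; python3 seat.py 25
```

```text
time_s: 26.12
position: [0.5324, -0.4187, 0.0822]
tcp_rot: [[-0.272, -0.956, 0.107], [-0.962, 0.27, -0.03], [-0.0, -0.112, -0.994]]
force: [-1.0, 2.1, 6.3]
opening: 0.662
bar top slope,z [1.52540640e-02 5.74649162e+01] y [-10.3  10.4] tcp local [[ 0.24 -0.08]] 0.08217293223000599 [-1.01187016  2.12942661  6.29065297]
```

View pics/c25.png

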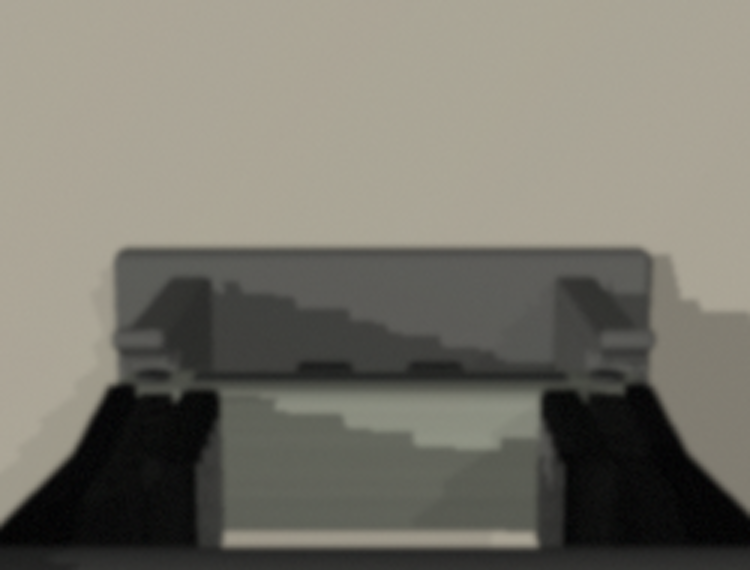

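```bash
python3 -m jog '0 0 -0.0006 0 0 0 0.66;0 0 -0.0006 0 0 0 0.72;0 0 -0.0006 0 0 0 0.76;0 0 -0.0006 0 0 0 0.85;0 0 -0.0006 0 0 0 1;0 0 -0.0006 0 0 0 1;0 0 -0.0006 0 0 0 1'; python3 -m jog '0 -0.003 -0.03 0 0 0 1;0 -0.008 -0.08 0 0 0 1;0 -0.014 -0.13 0 0 0 1;0 -0.014 -0.13 0 0 0 1'; python3 - <<'E'
from h import *
s,p,d=snap("26")
cv2.imwrite("pics/c26.png",cv2.resize(p[100:330,200:450][:,:,::-1],None,fx=3,fy=2.6,interpolation=cv2.INTER_CUBIC))
P,p,z=cloud("26")
a=np.radians(-105.8);X=np.array([np.cos(a),np.sin(a)]);Y=np.array([np.sin(a),-np.cos(a)]);c0=np.array([.5324,-.4184])
Q=P[130:300,230:430];Z=Q[...,2]
d=Q[...,:2]-c0;l=np.stack([d@X,d@Y],-1)*1000
k=(Z>.053)&(Z<.061)&(abs(l[...,0])<24)&(abs(l[...,1])<16)
A=np.c_[l[k],np.ones(k.sum())];print("bar plane",np.linalg.lstsq(A,Z[k]*1000,rcond=None)[0],np.percentile(l[k],[1,99],axis=0).round(1).tolist())
k=(Z>.085)&(Z<.1)&(abs(l[...,1])<20)&(abs(l[...,0])<45)
for sg in (-1,1): print(np.percentile(l[k&(l[...,0]*sg>0)],[1,50,99],axis=0).round(1).tolist())
E
```

```text
time_s: 27.05
position: [0.5322, -0.4185, 0.0814]
tcp_rot: [[-0.272, -0.956, 0.107], [-0.962, 0.27, -0.029], [-0.001, -0.111, -0.994]]
force: [0.2, -0.3, 0.9]
opening: 0.992
time_s: 27.55
position: [0.534, -0.4209, 0.218]
tcp_rot: [[-0.272, -0.956, 0.115], [-0.962, 0.269, -0.038], [0.006, -0.121, -0.993]]
force: [-0.2, -0.2, 0.6]
opening: 1.001
bar plane [-7.59851662e-05  3.41448186e-02  5.73356013e+01] [[-23.7, -10.3], [23.3, 11.4]]
[[-32.3, -11.2], [-28.9, -0.3], [-26.3, 12.1]]
[[25.8, -11.0], [28.5, 0.1], [31.4, 12.0]]
```

View pics/c26.png

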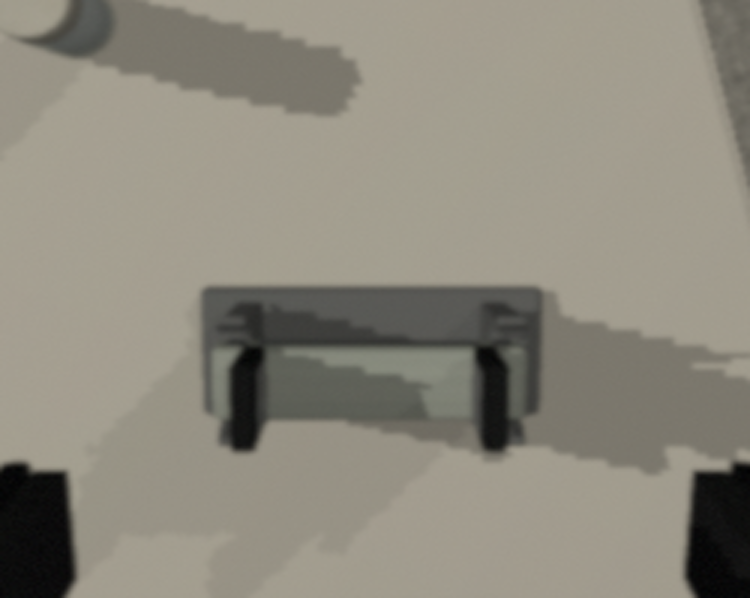

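```bash
python3 -m jog '0 0 -0.03 -3 0 0 1;-0.05 0.022 -0.03 -6.4 0 0 1;-0.11 0.045 -0.03 -6.4 0 0 1;-0.16 0.067 -0.03 -6.4 0 0 1;-0.2 0.07 -0.03 -6.4 0 0 1;-0.2 0.07 -0.03 -6.4 0 0 1;-0.2 0.07 -0.03 -6.4 0 0 1;-0.2 0.07 -0.03 -6.4 0 0 1'; python3 - <<'E'
from h import *
s,p,d=snap("27");snap("27","scene")
P,p,z=cloud("27")
c=np.array([.5222,-.193])
r=np.hypot(P[...,0]-c[0],P[...,1]-c[1]);th=np.degrees(np.arctan2(P[...,1]-c[1],P[...,0]-c[0]))
Z=P[...,2]*1000
g=cv2.cvtColor(p,cv2.COLOR_RGB2GRAY)
k=(Z>60)&(Z<68)&(r<.05)&(r>.0172);print(k.sum(),np.median(Z[k]))
q=P[k];A=np.c_[q[:,:2]-c,np.ones(len(q))];C=np.linalg.lstsq(A,q[:,2],rcond=None)[0];print("ring plane",C)
for a in range(-180,180,20):
    kk=k&(abs((th-a+180)%360-180)<10)
    print(a,kk.sum(),(np.percentile(r[kk],[3,97])*1000).round(1) if kk.sum() else '',np.median(Z[kk]).round(1))
# pliers in this view
a=np.radians(-105.8);X=np.array([np.cos(a),np.sin(a)]);Y=np.array([np.sin(a),-np.cos(a)]);c0=np.array([.5325,-.4187])
d=P[...,:2]-c0;l=np.stack([d@X,d@Y],-1)*1000
kk=(Z>53)&(Z<61)&(abs(l[...,0])<24)&(abs(l[...,1])<14)
if kk.sum()>50: print("bar",np.linalg.lstsq(np.c_[l[kk],np.ones(kk.sum())],Z[kk],rcond=None)[0],np.percentile(l[kk],[1,99],axis=0))
E
```

```text
time_s: 28.6
position: [0.5158, -0.2075, 0.234]
tcp_rot: [[-0.273, -0.962, -0.001], [-0.962, 0.273, 0.001], [-0.001, 0.001, -1.0]]
force: [0.5, -0.4, 0.7]
opening: 0.999
892 62.822682745236975
ring plane [ 0.02365089 -0.01802657  0.06287279]
-180 88 [21.1 35.6] 62.1
-160 1 [21. 21.] 62.2
-140 7 [17.7 18.7] 63.0
-120 18 [17.3 18.8] 62.9
-100 23 [17.4 21. ] 63.4
-80 72 [17.7 24.4] 63.4
-60 69 [19.4 24.4] 63.6
-40 74 [19.  24.3] 63.7
-20 72 [19.6 24.2] 63.4
0 72 [19.3 24.4] 63.5
20 49 [17.5 23.2] 63.2
40 17 [17.3 19.1] 62.8
60 13 [17.2 18.5] 63.2
80 11 [17.7 18.7] 62.3
100 47 [19.3 26.7] 62.6
120 90 [21.1 35.6] 62.0
140 69 [21.9 33.6] 62.0
160 100 [22.3 35.1] 62.1
bar [-4.32064424e-03  4.90234169e-03  5.70137803e+01] [[-7.72933392 -9.3487534 ]
 [23.60174013 11.99156394]]
```

View pics/wrist27.png

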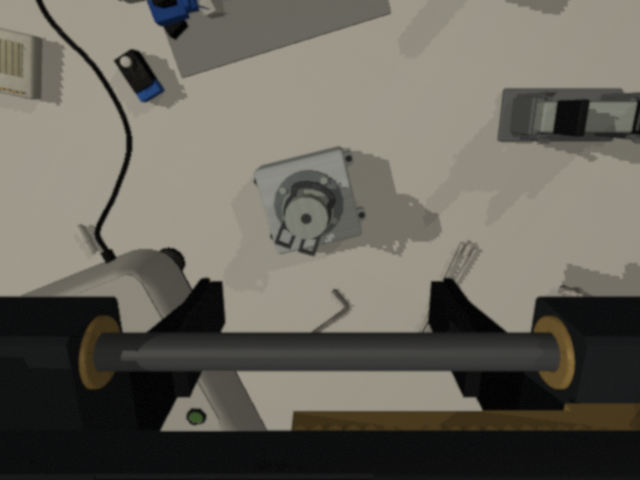

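```bash
python3 -m jog '-0.2 0.07 -0.03 0 0 0 1;0 0 0 0 0 0 1' >/dev/null 2>&1; python3 - <<'E'
from h import *
s=read_state();print(s["time_s"],s["position"],s["force"],abs(s["qvel"]).max())
E
```

```text
28.95 [ 0.51708846 -0.19504538  0.235136  ] [ 1.81773577 -0.45090776  0.7172228 ] 54.20705782134356
```

```bash
python3 -m jog '0 0 0 0 0 0 1;0 0 0 0 0 0 1;0 0 0 0 0 0 1;0 0 0 0 0 0 1'; python3 - <<'E'
from h import *
s=read_state();print(s["time_s"],s["force"],abs(s["qvel"]).max())
print(hand_in())
E
```

```text
time_s: 29.45
position: [0.5155, -0.2063, 0.2346]
tcp_rot: [[-0.273, -0.962, -0.001], [-0.962, 0.273, 0.001], [-0.001, 0.001, -1.0]]
force: [-0.4, 0.1, -0.4]
opening: 0.999
29.45 [-0.37458602  0.14451144 -0.41005451] 0.21047583295236194
the job is handed in; nothing more can be done
None
```

The ring is closed in the groove of the shaft and the pliers are back upright in their rest. I handed in at 29.5 s; `hand_in` gives no verdict.

**What I did:**
- **Pick-up:** I took the pliers at 60 mm handle width and spread the ring to about 28 mm.
- **Fitting:** I carried the ring over the shaft and lowered it until the net bearing force was about 7 N. That is slightly above the 3 to 6 N you advised, but far below the 20 N limit.
- **Release:** I eased off about 1.2 mm, let the ring contract, withdrew the tips and put the pliers back.

**Last checks in the wrist camera, before handing in:**
- **Ring:** the arms are closed round the shaft and it is level within about 0.03 rad. Its centre is about 61 mm above the table, and the bow lies 24.4 mm from the axis where 24.5 is expected.
- **Pliers:** the bar is level within about 0.01 rad and its handles are within about 1 mm of the seat.
- **Robot:** the gripper is open and hanging free, with force readings near zero.

**What did not go as planned:**
- **Tilted pliers:** they tipped about 6° in the fingers while the ring contracted, with a brief 4 to 5 N on the force reading. I corrected this by tilting the tool when seating them.
- **Disagreeing view:** the view just after release showed the bar tilted 0.034 rad, probably because the arm was still moving. The later view showed it level.
- **Stray move:** just before hand-in I made one needless short move in free air. I let the arm settle afterwards, but took no new picture.
- **Looped rows:** two of the 1 mm lowering steps were run from a shell loop rather than typed out one by one.

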